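Take the mixing wells off the rail, stand them on the turntable and press their lids home

TASK

Set the mixing wells out for the next session: take every white ceramic well that hangs on the bamboo rail up and off, and stand it upright on the locked turntable, wholly on the platter. Close each of them with one of the dark wooden lids that stand on the board, pressed fully home so that it sits level on the rim all round; a lid left over may stay where it is. Do not tip a well over, and leave the glass jar, the orange block and the burnishing tool where they are.

Things in the scene. Friction and masses are not known exactly. Their poses are not given: they have to be found in the camera images.
- turntable_top (a point): centre of the top face of the turntable: a flat white plastic platter 250 mm across, its top 40 mm above the board; locked by its lever, it does not turn. z up
- rail: bamboo hanging rail standing on the board on two feet, fixed; a plank on edge 10 mm thick (x) and 460 mm long (y), its top edge 120 mm and lower edge 60 mm above the board, with 22 mm square posts at both ends that rise 5 mm higher. Origin: middle, on the board's top face
- well1_mid (a point): white ceramic mixing well: straight round cup 62 mm across, 65 mm tall, wall 5 mm, mouth 52 mm across, about 0.22 kg, with a hook moulded on its back that reaches 50 mm from the cup's axis. Point: on the cup's axis half-way up, 32.5 mm below the rim; x points to the hook, z up. Hangs on the rail's robot side, upright within 4 degrees. None all the time if absent
- well2_mid (a point): mixing well like well1. The hook: an arm 30 mm wide, 6 mm thick, its top 4 mm below the rim, and at its end a lip 6 mm thick hanging 18 mm below the arm; slot between wall and lip 12.5 mm, over the 10 mm thick rail. Raised 20 mm it is clear of the rail. None all the time if absent
- well3_mid (a point): mixing well like well1. Wells hang at least 119 mm apart, centre to centre, and can be gripped across the cup along the rail's length. None all the time if absent
- lid1_mid (a point): dark wooden lid, 46 mm tall, about 0.07 kg, fits any well. Disc 64 mm across, 7 mm thick; below it a grey silicone plug 12 mm deep; on top a round knob 22 mm across, 27 mm tall. Point: on the axis half-way up, 23 mm above the plug's foot, 23 mm below the knob's top, 11 mm above the disc's underside; z up through the knob. Stands on its plug on the board
- lid2_mid (a point): lid like lid1. Its plug is 45 mm across at the foot and widens to 52.2 mm, a little over the well's mouth, 6 to 9 mm above the foot: laid on a well it stops with a gap of some mm and must be squeezed in with a push of some newtons (up to about 15 N)
- lid3_mid (a point): lid like lid1. Fully home, a lid's disc rests on the rim all round and its point is 43.5 mm above the well's point
- jar_mid (a point): bystander: small closed glass jar with a screw cap, 60 mm across, 85 mm tall, standing on the board; the point is half-way up
- block_mid (a point): bystander: orange hard silicone block 90 x 55 x 32 mm lying on the board; the point is its centre
- burnisher_mid (a point): bystander: steel burnishing tool with a wooden handle, 170 mm long, 16 mm thick, lying on the board; the point is near its middle, x along its length
There are look-alikes about, which are no part of the job. What is shaped like the part that bears well3_mid but purple is not meant.

How it is judged:
By the outcome, as a careful person would: the job done as asked, in the order asked, and still so for the second after the job is handed in, with the robot touching nothing.
Of well1, well2, well3 only 2 to 3 are there at a start; the rules pass over those that are not, and their reading is None.
At some moment in a run one of lid1, lid2, lid3 may be knocked a few centimetres aside while the robot is not near it.
It also fails if it takes over 210 s, if anything falls off the work surface, if the arm or the gripper's body presses on something with over 40 N, if the wrist force passes 120 N, or if a joint passes its speed limit or range.

ROBOT

A 6-joint arm with a two-finger parallel gripper is mounted at the origin on the work surface. World frame = base frame: x ahead of the robot, y to its left, z up, the work surface at z = 0. Lengths are in m, angles in rad, forces in N, time in s.
With the tool pointing down it reaches from about 0.3 to 0.875 m from the base axis. Payload 6.4 kg.
Tool frame: the origin (TCP) lies midway between the tips of the shut fingers; the grasp point (between the pads) lies ctrl.grip_depth behind it (ctrl.grip_depth is the distance from the TCP to the grasp point, in m); x points along the fingers, y is the direction in which the jaws open and shut, and the axes are right-handed (so a half turn about x gives the same grasp; the last joint's range is limited). The gripper opens to 85 mm and grips with 20 to 120 N. Pads are 22 mm wide; open, the fingers measure 114 mm over their backs; the gripper's body (76 mm by 85 mm) begins 54 mm behind the grasp point. The pads swing forward as they close: fully open they stand 13 mm farther back than shut.
Start: joints at [0.931, 0.181, 1.607, -0, 1.354, -0.206], TCP at [0.242, 0.522, 0.231] pointing down, gripper open.
Joint ranges: [-2.99, 2.99], [-0.89, 2.07], [0.3, 2.58], [-1.14, 4.28], [0, 2.63], [-3.12, 3.12]. Speed limits (rad/s): [2.57, 2.57, 3.01, 3.14, 3.14, 3.14].

INTERFACE

Orientations are given as a unit quaternion [w, x, y, z].
In Python, from bench import ctrl gives the robot as it stands.
- The arm moves only by the shell command python3 -m creep 'ROWS'. ROWS is text: rows parted by semicolons, each of 7 numbers parted by spaces: the opening, from 0 (shut) to 1 (fully open), then the shift along the tool's x, y, z in cm, then the turn, a rotation vector about the tool's x, y, z in rad. In form: claw x y z ax ay az; .... A call has 1 to 10 rows; each row shifts and turns the pose as measured when the row begins, along the tool's axes as they then stand; what a row does not reach is not made up. A row lasts 1/8 s, in which the tool goes at most 62.5 mm and 10.7 degrees, less where a joint would pass 70% of its speed; a pose out of reach is approached as far as the arm can. A call with a gripper value outside its range is refused whole. The fingers move at their own pace and stop on an object; the grip force is fixed at half the most. Time passes only in rows, so rows that do not move let the fingers close. It gives the time, the measured TCP pose, the force and the opening at its end, in the units of the state.
- ctrl.get_obs(): the state, without advancing time (a new reading comes with each control period).
- ctrl.camera(name): name is "side" or "top" or "wrist"; returns (picture, depth): 480x640x3 uint8, blue, green, red; 480x640 float32, m along the optical axis (not along the pixel's ray), 0 where there is no reading.
- ctrl.calibration(name): a dict with "mtx" (3x3 intrinsics, pixels), "R" (3x3) and "t" (3): a world point X has camera coordinates R X + t; the wrist camera has in their place "tool_from_camera" (4x4, takes a point from camera to tool coordinates, whose origin is the TCP and whose axes are the tool frame's). Camera axes: x right, y down, z forward; pixel columns grow to the right and rows downward; lengths in m; the calibration is good to about 2 mm. The wrist camera is an equidistant fisheye: a pixel r from the principal point sees the ray r / f radians off the axis. A picture is of the moment at which its call begins: read the wrist's pose just before it. calibration takes no time and is no camera call.
- ctrl.hand_in(): hands the job in, once; it reports no verdict.
Trained networks look in the newest picture that a camera, given by its name, has taken for a name from the list of things; names that differ only in an ending like _2 or _b are one class to them, and where a whole thing is asked for, a point or a joint stands for the part that bears it (a point fixed in the world has none). Each returns a list of dicts, best first, with "confidence" (0 to 1); they miss things now and then, are a little off and sometimes report something else, mostly with a low value. They report only what shows in the picture. A call takes as long as a camera call. They do not tell look-alikes from the thing itself.
- ctrl.find_in(query, camera): "rect" ([left, top, right, bottom] in pixels, round what is visible of it).
The state is a dict: "time_s": time; "q": joint angles; "dq": joint speeds; "joint_efforts": joint torques, N m; "eef_pos": TCP position; "eef_rot": TCP orientation; "wrist_force": force on the tool from outside, world axes, zero at the start; "torque": the same for the moment, N m; "opening": opening from 0.0 (shut) to 1.0 (fully open).
Only numpy, scipy, OpenCV 4.12 (cv2) and the standard library are available. Lean on these libraries where they do the work, as an engineer would, in place of code of your own. Each camera call takes 0.05 s, during which the arm holds its last target.

## Working session

There is one attempt and no reset: what is moved stays moved. The work goes in short steps, Python scripts to look and compute and a shell command to move; the robot and the scene stay as the last step left them, time stands still between calls to the robot, and variables do not carry over. Pictures are saved under pics/ and viewed, and the job is handed in when it is done.

```bash
ls; mkdir -p pics; cat > h.py <<'E'
import numpy as np, cv2
from bench import ctrl
from scipy.spatial.transform import Rotation as Rn
def R(q): return Rn.from_quat([q[1],q[2],q[3],q[0]]).as_matrix()
def shot(n,f):
    im,d=ctrl.camera(n); cv2.imwrite('pics/'+f+'.png',im); np.save('/tmp/'+f+'.npy',d); return im,d
def world(n,u,v,d):
    c=ctrl.calibration(n); m=np.array(c['mtx']); 
    p=np.stack([(u-m[0,2])/m[0,0]*d,(v-m[1,2])/m[1,1]*d,d+0*u],-1)
    return (p-np.array(c['t']))@np.array(c['R'])
def cloud(n,d):
    v,u=np.mgrid[0:480,0:640].astype(float); return world(n,u,v,d)
def proj(n,X):
    c=ctrl.calibration(n); p=np.array(c['R'])@np.array(X)+np.array(c['t']); q=np.array(c['mtx'])@p; return q[:2]/q[2]
E
python3 - <<'E'
from h import *
o=ctrl.get_obs(); print(o, ctrl.grip_depth); print(R(o['eef_rot']).round(3))
for n in ('side','top'):
    im,d=shot(n,n+'0')
    for q in ('well1_mid','lid1_mid','jar_mid','block_mid','burnisher_mid','rail'):
        print(n,q,[([int(a) for a in r['rect']],round(r['confidence'],2)) for r in ctrl.find_in(q,n)])
E
```

```text
pics
{'time_s': 0.0, 'q': array([ 9.30697833e-01,  1.81504237e-01,  1.60801741e+00,  6.83930823e-07,
        1.35380351e+00, -2.06268455e-01]), 'dq': array([-4.56996515e-05, -1.56190973e-03,  1.35180091e-03,  1.05075565e-03,
        1.00839078e-03,  2.72799329e-04]), 'joint_efforts': array([ 8.09188277e-04, -4.44870758e+01, -3.51350856e+01, -5.40872691e-05,
        8.84300389e-03,  1.28120251e-05]), 'eef_pos': array([0.24132929, 0.52129339, 0.23040031]), 'eef_rot': array([ 0.69028444,  0.15162367,  0.69078796, -0.15274048]), 'wrist_force': array([0.03520248, 0.04234571, 0.34846872]), 'torque': array([-0.00018962, -0.02796237, -0.01905962]), 'opening': 1.0016800920054019} 0.0187
[[-0.001  0.42   0.907]
 [-0.001  0.907 -0.42 ]
 [-1.    -0.002 -0.   ]]
side well1_mid [([323, 246, 360, 285], 0.55)]
side lid1_mid [([264, 256, 289, 274], 0.82)]
side jar_mid []
side block_mid [([367, 238, 402, 271], 0.97)]
side burnisher_mid [([420, 348, 476, 380], 0.59)]
side rail [([278, 168, 393, 327], 0.74)]
top well1_mid [([362, 190, 390, 231], 0.81)]
top lid1_mid [([300, 257, 332, 290], 0.87)]
top jar_mid [([404, 147, 435, 180], 0.59), ([200, 184, 430, 235], 0.57)]
top block_mid [([327, 141, 367, 172], 0.9)]
top burnisher_mid [([485, 135, 502, 210], 0.87)]
top rail [([200, 185, 431, 237], 0.86)]
```

View pics/top0.png

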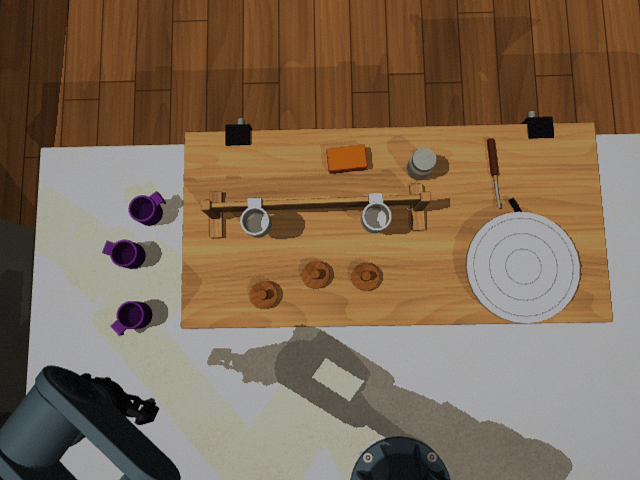

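View pics/side0.png

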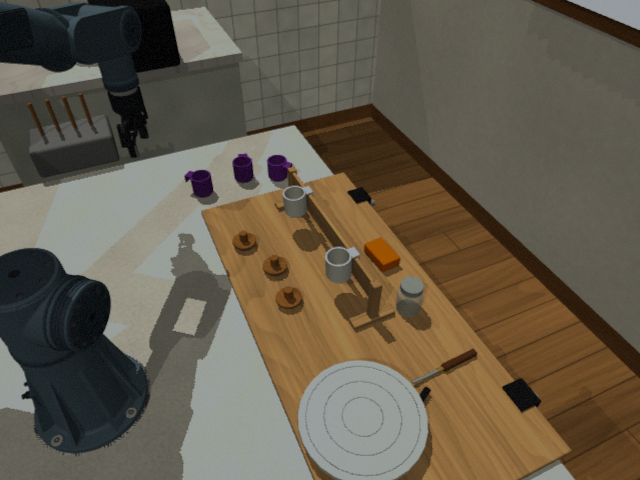

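The top view shows two white wells on the rail, at (256,221) and (376,217). The purple cups at (145,209), (126,254) and (134,315) are look-alikes and not meant. The lids are at (264,294), (316,274) and (366,276), the platter at (523,267), the jar at (423,163), the block at (347,158) and the burnisher at (494,170).

```bash
python3 - <<'E'
from h import *
d=np.load('/tmp/top0.npy'); P=cloud('top',d); im=cv2.imread('pics/top0.png')
cv2.imwrite('pics/crop0.png',cv2.resize(im[170:320,190:450],None,fx=3,fy=3,interpolation=cv2.INTER_CUBIC))
def stat(u,v,r,zlo,zhi,name):
    vv,uu=np.mgrid[0:480,0:640]; m=(np.hypot(uu-u,vv-v)<r)&(d>0)&(P[...,2]>zlo)&(P[...,2]<zhi)
    q=P[m]; (c,rad)=cv2.minEnclosingCircle(q[:,:2].astype(np.float32)) 
    print(name,m.sum(),'circ',np.round(c,4),round(rad,4),'mean',q.mean(0).round(4),'zmed',np.median(q[:,2]).round(4), 'zrange',np.percentile(q[:,2],[2,98]).round(4))
board=P[300:320,400:460][d[300:320,400:460]>0]; print('board z',np.median(board[:,2]))
for u,v in ((523,267),): stat(u,v,70,.045,.08,'platter')
for u,v in ((256,221),(376,217)): stat(u,v,30,.12,.2,'well'); stat(u,v,18,.02,.2,'wellall')
for u,v in ((264,294),(316,274),(366,276)): stat(u,v,24,.025,.045,'disc');stat(u,v,24,.052,.09,'knob')
for u,v in ((215,205),(320,202),(418,197)):
    stat(u,v,16,.12,.17,'rail')
for u,v in ((423,163),(347,158),(494,170)): stat(u,v,25,.03,.2,'by')
for n in('top','side'):
    c=ctrl.calibration(n); print(n,(-np.array(c['R']).T@np.array(c['t'])).round(3), c['mtx'])
print(proj('top',[0.4,0,0.1]))
E
```

```text
board z 0.015210406678160895
platter 9949 circ [ 0.4795 -0.2836] 0.126 mean [ 0.4773 -0.2831  0.0551] zmed 0.0551 zrange [0.05   0.0601]
well 609 circ [0.6039 0.3007] 0.0557 mean [0.599  0.3007 0.1375] zmed 0.139 zrange [0.123  0.1463]
wellall 840 circ [0.5907 0.3126] 0.0471 mean [0.5845 0.3028 0.1091] zmed 0.102 zrange [0.0792 0.1458]
well 591 circ [0.6068 0.0428] 0.0539 mean [0.6046 0.0438 0.1376] zmed 0.1389 zrange [0.1211 0.1466]
wellall 812 circ [0.5916 0.0337] 0.0435 mean [0.5891 0.0424 0.108 ] zmed 0.0958 zrange [0.0793 0.1464]
disc 536 circ [0.4267 0.296 ] 0.032 mean [0.4263 0.2949 0.0342] zmed 0.0341 zrange [0.0289 0.0398]
knob 78 circ [0.4269 0.2958] 0.0111 mean [0.4266 0.2957 0.0607] zmed 0.0607 zrange [0.0552 0.0653]
disc 530 circ [0.4704 0.177 ] 0.0319 mean [0.47   0.1768 0.0338] zmed 0.0338 zrange [0.0286 0.0393]
knob 77 circ [0.4701 0.1769] 0.0109 mean [0.47   0.1766 0.0611] zmed 0.0613 zrange [0.0554 0.0679]
disc 537 circ [0.4639 0.0638] 0.0321 mean [0.4635 0.0645 0.0341] zmed 0.0341 zrange [0.0291 0.039 ]
knob 79 circ [0.4636 0.0643] 0.011 mean [0.4635 0.0643 0.061 ]
[... 277 characters left out ...]
an [ 0.6229 -0.0484  0.1357] zmed 0.1365 zrange [0.1216 0.1431]
by 722 circ [ 0.7063 -0.069 ] 0.0384 mean [ 0.7104 -0.0651  0.085 ] zmed 0.0974 zrange [0.0323 0.1045]
by 939 circ [0.7397 0.0994] 0.0508 mean [0.7384 0.0999 0.0457] zmed 0.0461 zrange [0.0346 0.052 ]
by 45 circ [ 0.7162 -0.2404] 0.0447 mean [ 0.7245 -0.2417  0.0315] zmed 0.0313 zrange [0.0301 0.0341]
top [0.372 0.145 1.299] [[556.6305328    0.         314.68202102]
 [  0.         556.6305328  234.77408639]
 [  0.           0.           1.        ]]
side [ 0.219 -0.653  0.951] [[489.5467196    0.         315.85121819]
 [  0.         489.5467196  236.27310491]
 [  0.           0.           1.        ]]
[397.78840764 303.35024908]
```

View pics/crop0.png

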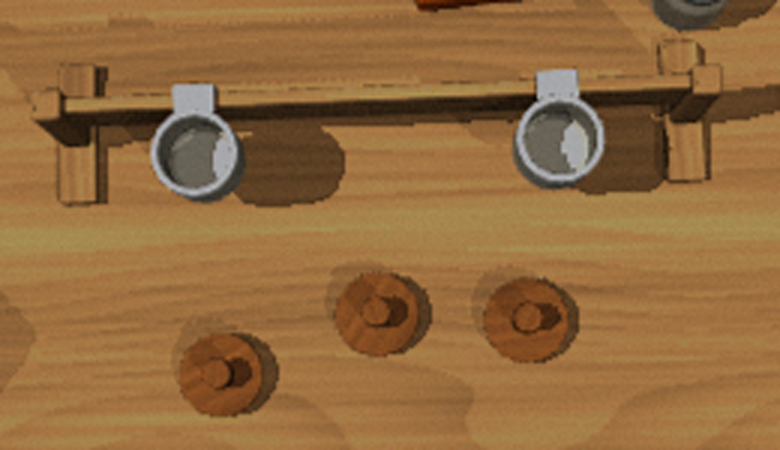

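Both wells in the crop are white ceramic, so well1 to well3 has two present, and the three brown lids match. Next I fit the rims and the rail's yaw.

```bash
cat >> h.py <<'E'
def fitc(q):
    A=np.c_[2*q,np.ones(len(q))]; s=np.linalg.lstsq(A,(q**2).sum(1),rcond=None)[0]; return s[:2],np.sqrt(s[2]+s[:2]@s[:2])
def delta(target,yaw,op=None):
    """tool down, tool y axis = (-sin yaw, cos yaw) ; print shift cm and turn"""
    o=ctrl.get_obs(); M=R(o['eef_rot']); c,s=np.cos(yaw),np.sin(yaw)
    T=np.array([[0,-s,c],[0,c,s],[-1,0,0]])
    dp=M.T@(np.array(target)-o['eef_pos'])*100; w=Rn.from_matrix(M.T@T).as_rotvec()
    print('t',round(o['time_s'],2),'pos',o['eef_pos'].round(4),'open',round(o['opening'],3),'F',o['wrist_force'].round(1)); print('shift cm',dp.round(2),'turn',w.round(3))
E
python3 - <<'E'
from h import *
d=np.load('/tmp/top0.npy'); P=cloud('top',d); im=cv2.imread('pics/top0.png').astype(int)
vv,uu=np.mgrid[0:480,0:640]
for u,v in ((256,221),(376,217)):
    m=(np.hypot(uu-u,vv-v)<19)&(d>0)&(P[...,2]>.137)&(P[...,2]<.153)&(im.max(2)-im.min(2)<45)
    q=P[m]; 
    for k in range(6):
        c,r=fitc(q[:,:2]); e=abs(np.hypot(*(q[:,:2]-c).T)-.0285); q=q[e<.006] if (e<.006).sum()>30 else q
    A=np.c_[q[:,:2]-c,np.ones(len(q))]; pl=np.linalg.lstsq(A,q[:,2],rcond=None)[0]
    print(c.round(4),r.round(4),len(q),'z',pl[2].round(4),'tilt',np.degrees(pl[:2]).round(1))
    m=(abs(uu-u)<25)&(vv<v-12)&(vv>v-40)&(d>0)&(P[...,2]>.13)&(im.max(2)-im.min(2)<25)&(im.max(2)>120); print('hook',P[m].mean(0).round(4),m.sum())
m=(uu>275)&(uu<355)&(d>0)&(P[...,2]>.131)&(P[...,2]<.14)&(abs(vv-202)<15)
m|=(uu>395)&(uu<408)&(d>0)&(P[...,2]>.131)&(P[...,2]<.14)&(abs(vv-200)<15)
q=P[m]; s=np.polyfit(q[:,1],q[:,0],1); print('rail',s, len(q), 'x at .3,.043',np.polyval(s,[.3,.043]))
yaw=-np.arctan(s[0]); print('yaw',yaw)
delta([.571,.30,.30],yaw)
E
```

```text
[0.5797 0.3013] 0.0288 240 z 0.1424 tilt [ 0.8 -0.5]
hook [0.6157 0.3019 0.1416] 143
[0.5843 0.0437] 0.0287 226 z 0.1426 tilt [1.7 0.5]
hook [0.6199 0.0436 0.1416] 155
rail [-0.01929938  0.6229742 ] 415 x at .3,.043 [0.61718439 0.62214433]
yaw 0.01929698418852908
t 0.7 pos [0.2417 0.5218 0.2313] open 1.002 F [ 0.2 -0.4  0.2]
shift cm [-6.87 -6.28 39.2 ] turn [-0.453  0.    -0.   ]
```

```bash
python3 -m creep '1 -2.5 0 0 -0.15 0 0; 1 -2.5 0 0 -0.15 0 0; 1 -2 0 0 -0.15 0 0; 1 0 0 0 0 0 0'; python3 - <<'E'
from h import *
delta([.5797,.3013,.28],.019)
E
```

```text
time_s: 1.2
eef_pos: [0.2415, 0.5215, 0.3026]
eef_rot: [0.707, -0.01, 0.707, 0.01]
wrist_force: [-0.5, 0.4, -0.7]
opening: 1.0
t 1.2 pos [0.2415 0.5215 0.3026] open 1.0 F [-0.5  0.4 -0.7]
shift cm [  2.25 -22.97  33.18] turn [ 0.009 -0.001  0.001]
```

```bash
python3 -m creep '1 0 -2.9 4.1 0 0 0; 1 0 -2.9 4.1 0 0 0; 1 0 -2.9 4.1 0 0 0; 1 0 -2.9 4.1 0 0 0; 1 0 -2.9 4.1 0 0 0; 1 0 -2.9 4.1 0 0 0; 1 0 -2.9 4.1 0 0 0; 1 0 -2.9 4.1 0 0 0; 1 0 0 0 0 0 0'; python3 - <<'E'
from h import *
delta([.5797,.3013,.28],.019)
shot('wrist','w1')
E
```

```text
time_s: 2.33
eef_pos: [0.5795, 0.2866, 0.289]
eef_rot: [0.703, -0.002, 0.712, -0.003]
wrist_force: [-1.3, 0.3, -0.1]
opening: 0.998
t 2.33 pos [0.5795 0.2866 0.289 ] open 0.998 F [-1.3  0.3 -0.1]
shift cm [0.89 1.48 0.03] turn [-0.021 -0.013  0.006]
```

View pics/w1.png

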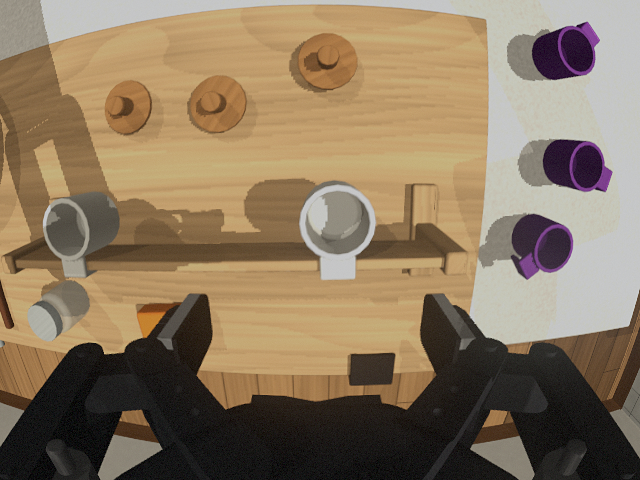

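The wrist view shows the well's mouth at (338,218) with its hook toward the rail. The fingers are set along the rail.

```bash
python3 -m creep '1 1 1.5 0 -0.02 -0.013 0; 1 0 0 0 0 0 0; 1 0 0 0 0 0 0'; python3 - <<'E'
from h import *
delta([.5797,.3013,.28],.019)
o=ctrl.get_obs(); c=ctrl.calibration('wrist'); T=np.array(c['tool_from_camera']); m=np.array(c['mtx'])
im,d=shot('wrist','w2')
M=R(o['eef_rot'])
vv,uu=np.mgrid[0:480,0:640]
x=(uu-m[0,2])/m[0,0]; y=(vv-m[1,2])/m[1,1]; th=np.hypot(x,y); k=np.where(th>0,np.tan(th)/np.maximum(th,1e-9),1)
pc=np.stack([x*k*d,y*k*d,d],-1); pt=pc@T[:3,:3].T+T[:3,3]; W=pt@M.T+o['eef_pos']
mk=(d>0)&(th<1.3)&(W[...,2]>.135)&(W[...,2]<.155)&(np.hypot(W[...,0]-.58,W[...,1]-.3013)<.034)&(im.max(2).astype(int)-im.min(2)<45)
q=W[mk]; print(len(q))
for i in range(6):
    c,r=fitc(q[:,:2]); e=abs(np.hypot(*(q[:,:2]-c).T)-.0285); q=q[e<.006]
print(c,r,len(q),np.median(q[:,2]))
E
```

```text
time_s: 2.75
eef_pos: [0.5747, 0.3066, 0.2768]
eef_rot: [0.706, -0.01, 0.708, 0.006]
wrist_force: [-0.3, 0.2, 0.6]
opening: 1.002
t 2.75 pos [0.5747 0.3066 0.2768] open 1.002 F [-0.3  0.2  0.6]
shift cm [-0.32 -0.54  0.49] turn [ 0.004 -0.003  0.005]
1799
[0.58028769 0.30322744] 0.028182455242209945 1799 0.14309354269636793
```

```bash
python3 -m creep '1 0 -0.45 0.5 0 0 0; 1 3 0 0 0 0 0; 1 3 0 0 0 0 0; 1 3 0 0 0 0 0; 1 0 0 0 0 0 0; 1 0 0 0 0 0 0'; python3 - <<'E'
from h import *
delta([.580,.302,.094],.019)
E
```

```text
time_s: 3.55
eef_pos: [0.5828, 0.3013, 0.1891]
eef_rot: [0.709, -0.009, 0.705, 0.007]
wrist_force: [0.8, -0.5, 0.9]
opening: 1.002
t 3.55 pos [0.5828 0.3013 0.1891] open 1.002 F [ 0.8 -0.5  0.9]
shift cm [ 9.51  0.11 -0.32] turn [0.004 0.005 0.004]
```

```bash
python3 -m creep '1 2 0.1 -0.3 0 0 0; 1 2 0 0 0 0 0; 1 2 0 0 0 0 0; 1 2 0 0 0 0 0; 1 0 0 0 0 0 0; 1 0 0 0 0 0 0'; python3 - <<'E'
from h import *
delta([.580,.302,.094],.019)
E
```

```text
time_s: 4.3
eef_pos: [0.5809, 0.3023, 0.1051]
eef_rot: [0.709, -0.009, 0.705, 0.007]
wrist_force: [0.5, -0.6, 0.3]
opening: 0.993
t 4.3 pos [0.5809 0.3023 0.1051] open 0.993 F [ 0.5 -0.6  0.3]
shift cm [ 1.11 -0.02 -0.1 ] turn [0.004 0.007 0.003]
```

```bash
python3 -m creep '1 1.1 0 -0.1 0 0 0; 0 0 0 0 0 0 0; 0 0 0 0 0 0 0; 0 0 0 0 0 0 0; 0 0 0 0 0 0 0; 0 0 0 0 0 0 0; 0 0 0 0 0 0 0'; python3 - <<'E'
from h import *
delta([.580,.302,.094],.019)
shot('side','s1')
E
```

```text
time_s: 5.18
eef_pos: [0.5811, 0.3026, 0.0953]
eef_rot: [0.711, -0.009, 0.704, 0.007]
wrist_force: [-0.2, -0.1, -0.7]
opening: 0.717
t 5.17 pos [0.5811 0.3026 0.0953] open 0.717 F [-0.2 -0.1 -0.7]
shift cm [ 0.13 -0.06 -0.11] turn [0.004 0.01  0.002]
```

View pics/s1.png

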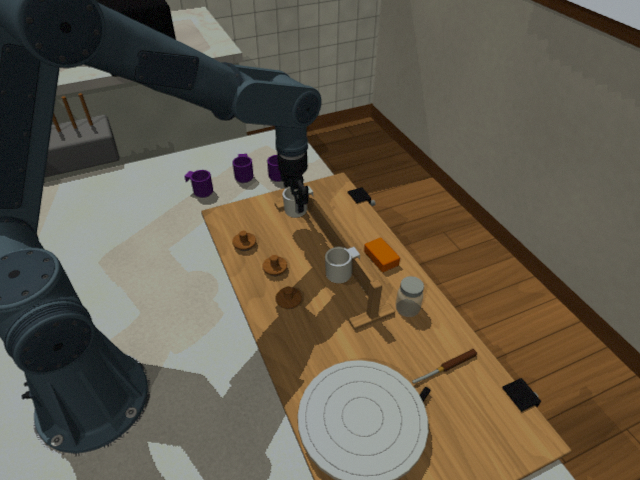

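The jaws closed to 61 mm on the cup at (295,201), so it is gripped. Lifting now.

```bash
python3 -m creep '0 -1.5 0 0 0 0 0; 0 -2 0 0 0 0 0; 0 -2 0 0 0 0 0; 0 -2.5 0 0 0 0 0; 0 -3 0 0 0 0 0; 0 -3 0 0 0 0 0; 0 0 0 0 0 0 0'; python3 - <<'E'
from h import *
delta([.475,-.343,.22],.019)
E
```

```text
time_s: 6.1
eef_pos: [0.5795, 0.3031, 0.2461]
eef_rot: [0.712, -0.009, 0.703, 0.008]
wrist_force: [0.5, 0.8, -3.1]
opening: 0.718
t 6.1 pos [0.5795 0.3031 0.2461] open 0.718 F [ 0.5  0.8 -3.1]
shift cm [  2.54 -64.35 -11.98] turn [0.004 0.013 0.001]
```

```bash
python3 -m creep '0 0 -3 -0.6 0 0.013 0; 0 0 -5 -1 0 0 0; 0 0 -5 -1 0 0 0; 0 0 -5 -1 0 0 0; 0 0 -5 -1 0 0 0; 0 0 -5 -1 0 0 0; 0 0 -5 -1 0 0 0; 0 0 -5 -1 0 0 0; 0 0 -5 -1 0 0 0; 0 0 0 0 0 0 0'; python3 - <<'E'
from h import *
delta([.472,-.343,.22],.0)
E
```

```text
time_s: 7.35
eef_pos: [0.4948, -0.1399, 0.2369]
eef_rot: [0.702, -0.009, 0.712, 0.01]
wrist_force: [0.7, 0.6, -1.7]
opening: 0.718
t 7.35 pos [ 0.4948 -0.1399  0.2369] open 0.718 F [ 0.7  0.6 -1.7]
shift cm [  1.7  -20.25  -2.78] turn [ 0.026 -0.013 -0.001]
```

```bash
python3 -m creep '0 0 -5 -0.5 0 -0.013 0; 0 0 -5 -0.5 0 0 0; 0 0 -5 -0.5 0 0 0; 0 0 -4 -0.3 0 0 0; 0 0 0 0 0 0 0; 0 0 0 0 0 0 0'; python3 - <<'E'
from h import *
delta([.472,-.343,.08],.0)
im,d=shot('side','s2'); cv2.imwrite('pics/s2c.png',cv2.resize(im[200:480,220:520],None,fx=2,fy=2))
im,d=shot('top','t2')
E
```

```text
time_s: 8.1
eef_pos: [0.4811, -0.328, 0.2306]
eef_rot: [0.705, -0.007, 0.709, 0.014]
wrist_force: [0.1, 1.0, -3.1]
opening: 0.718
t 8.1 pos [ 0.4811 -0.328   0.2306] open 0.718 F [ 0.1  1.  -3.1]
shift cm [15.05 -1.63 -0.89] turn [ 0.03  -0.004 -0.01 ]
```

View pics/s2c.png

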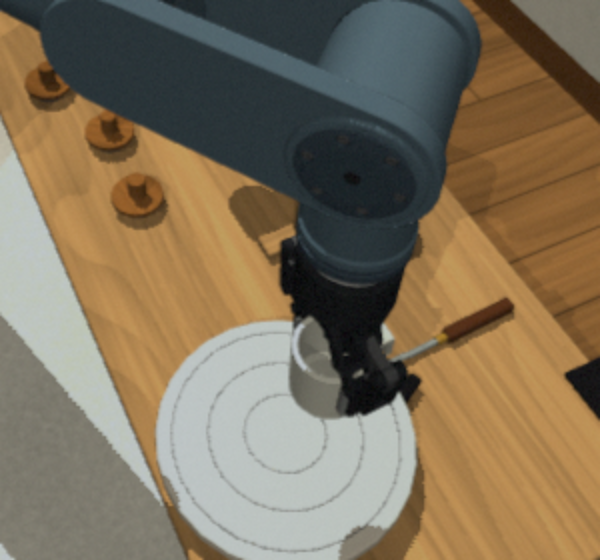

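View pics/t2.png

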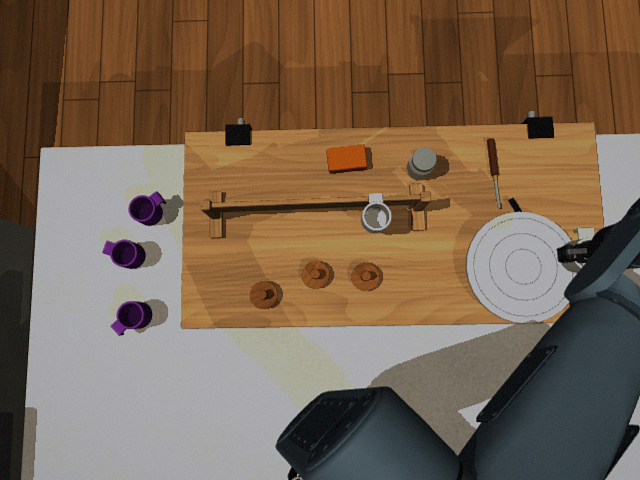

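The side crop shows the well held upright over the platter. The top view shows the lids unmoved at (264,294), (316,274) and (366,276).

```bash
python3 -m creep '0 1 -1.6 -0.8 0.03 0 0; 0 3 0 0 0 0 0; 0 3 0 0 0 0 0; 0 3 0 0 0 0 0; 0 2 0 0 0 0 0; 0 0 0 0 0 0 0'; python3 - <<'E'
from h import *
delta([.472,-.343,.0715],.0)
E
```

```text
time_s: 8.95
eef_pos: [0.4717, -0.3432, 0.1055]
eef_rot: [0.705, 0.003, 0.709, 0.002]
wrist_force: [0.4, 0.4, -2.3]
opening: 0.721
t 8.95 pos [ 0.4717 -0.3432  0.1055] open 0.721 F [ 0.4  0.4 -2.3]
shift cm [ 3.4  -0.01  0.05] turn [-0.001 -0.005 -0.008]
```

```bash
python3 -m creep '0 1.5 0 0 0 -0.005 -0.008; 0 1 0 0 0 0 0; 0 0.4 0 0 0 0 0; 0 0 0 0 0 0 0; 0 0 0 0 0 0 0'; python3 -c "
from h import *
delta([.472,-.343,.0715],.0)"
```

```text
time_s: 9.57
eef_pos: [0.4731, -0.3456, 0.0792]
eef_rot: [0.708, -0.001, 0.706, -0.002]
wrist_force: [-0.4, -0.1, -2.0]
opening: 0.72
t 9.57 pos [ 0.4731 -0.3456  0.0792] open 0.72 F [-0.4 -0.1 -2. ]
shift cm [ 0.77  0.26 -0.11] turn [-0.002  0.004  0.004]
```

```bash
python3 -m creep '0 0.4 0 0 0 0 0; 0 0.2 0 0 0 0 0; 0 0.2 0 0 0 0 0; 0 0 0 0 0 0 0; 0 0 0 0 0 0 0'; python3 -c "
from h import *
delta([.472,-.343,.0715],.0)"
```

```text
time_s: 10.2
eef_pos: [0.4742, -0.3465, 0.0737]
eef_rot: [0.709, -0.002, 0.705, -0.003]
wrist_force: [-0.0, -0.3, -3.0]
opening: 0.717
t 10.2 pos [ 0.4742 -0.3465  0.0737] open 0.717 F [-0.  -0.3 -3. ]
shift cm [ 0.21  0.35 -0.23] turn [-0.002  0.006  0.006]
```

```bash
python3 -m creep '0 0.2 0 0 0 0 0; 0 0.15 0 0 0 0 0; 0 0 0 0 0 0 0'; python3 -m creep '0 0.15 0 0 0 0 0; 0 0.1 0 0 0 0 0; 0 0 0 0 0 0 0'
```

```text
time_s: 10.58
eef_pos: [0.4746, -0.3466, 0.0737]
eef_rot: [0.709, -0.002, 0.705, -0.003]
wrist_force: [0.2, 0.2, -3.0]
opening: 0.722
time_s: 10.95
eef_pos: [0.4748, -0.3467, 0.0735]
eef_rot: [0.709, -0.002, 0.705, -0.003]
wrist_force: [-1.7, 1.2, 0.4]
opening: 0.713
```

```bash
python3 -m creep '0 0.3 0 0 0 0 0; 0 0 0 0 0 0 0'; python3 - <<'E'
from h import *
im,d=shot('side','s3'); cv2.imwrite('pics/s3c.png',cv2.resize(im[330:480,270:470],None,fx=4,fy=4,interpolation=cv2.INTER_CUBIC))
E
```

```text
time_s: 11.2
eef_pos: [0.4762, -0.347, 0.073]
eef_rot: [0.71, -0.002, 0.704, -0.003]
wrist_force: [0.6, 0.1, -2.1]
opening: 0.719
```

View pics/s3c.png

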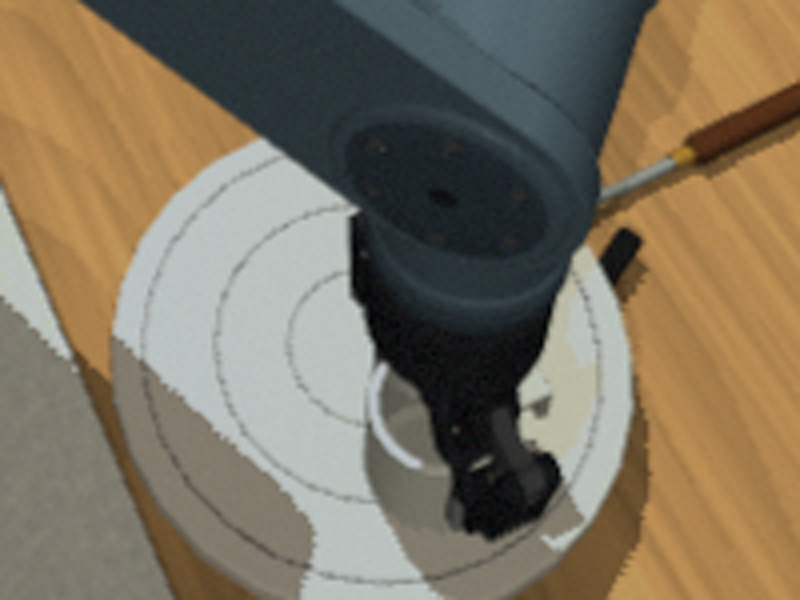

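```bash
python3 -m creep '0 0.6 0 -0.2 0 0.008 0; 0 0 0 0 0 0 0'; python3 -c "
from h import *
delta([.472,-.343,.0715],.0)"
```

```text
time_s: 11.5
eef_pos: [0.4785, -0.3478, 0.0726]
eef_rot: [0.71, -0.003, 0.705, -0.004]
wrist_force: [-0.0, -0.5, -3.5]
opening: 0.714
t 11.5 pos [ 0.4785 -0.3478  0.0726] open 0.714 F [-0.  -0.5 -3.5]
shift cm [ 0.11  0.48 -0.65] turn [-0.002  0.007  0.009]
```

```bash
python3 -c "
from h import *
o=ctrl.get_obs(); print(o['q'].round(3),o['joint_efforts'].round(1),o['wrist_force'].round(2),o['torque'].round(2)); print(R(o['eef_rot']).round(3))"
```

```text
[-8.280e-01  3.960e-01  1.686e+00 -1.000e-03  1.048e+00 -2.396e+00] [  0.3 -52.3 -31.5   0.1   0.1   0. ] [-0.04 -0.5  -3.53] [ 0.01 -0.05 -0.01]
[[ 0.007  0.002  1.   ]
 [-0.009  1.    -0.002]
 [-1.    -0.009  0.007]]
```

```bash
python3 -m creep '0 0.6 0 -0.6 0 0 0'; python3 -m creep '0 0.6 0 -0.3 0 0 0';python3 -m creep '0 0 0 0 0 0 0'; python3 -c "
from h import *
o=ctrl.get_obs(); print(o['q'].round(4),o['joint_efforts'].round(1),o['wrist_force'].round(2),o['torque'].round(2));delta([.472,-.343,.0715],.0)"
```

```text
time_s: 11.62
eef_pos: [0.4779, -0.3489, 0.0719]
eef_rot: [0.713, -0.003, 0.701, -0.006]
wrist_force: [11.7, 18.9, 53.8]
opening: 0.721
time_s: 11.75
eef_pos: [0.4786, -0.3492, 0.0716]
eef_rot: [0.716, -0.004, 0.698, -0.006]
wrist_force: [-9.1, 17.4, 51.1]
opening: 0.721
time_s: 11.88
eef_pos: [0.4792, -0.3493, 0.0726]
eef_rot: [0.716, -0.004, 0.698, -0.006]
wrist_force: [0.3, -0.3, -2.3]
opening: 0.717
[-0.8351  0.388   1.6974  0.0112  1.0279 -2.4086] [  0.4 -52.2 -31.7   0.2   0.1  -0. ] [ 0.28 -0.34 -2.34] [-0.01  0.07  0.02]
t 11.88 pos [ 0.4792 -0.3493  0.0726] open 0.717 F [ 0.3 -0.3 -2.3]
shift cm [ 0.08  0.63 -0.73] turn [-0.003  0.026  0.015]
```

The arm is stiff: 6 mm of push gave about 54 N, and contact is at TCP z ≈ 0.0726. I'll straighten up slightly, then release.

```bash
python3 -m creep '0 -0.3 0.4 -0.5 0 0.026 0.015; 0 0 0 0 0 0 0'; python3 -c "
from h import *
delta([.472,-.343,.0725],.0)"
```

```text
time_s: 12.12
eef_pos: [0.4728, -0.3446, 0.0736]
eef_rot: [0.706, 0.002, 0.708, -0.0]
wrist_force: [0.1, -0.7, -3.5]
opening: 0.72
t 12.12 pos [ 0.4728 -0.3446  0.0736] open 0.72 F [ 0.1 -0.7 -3.5]
shift cm [ 0.11  0.16 -0.08] turn [-0.003 -0.003 -0.003]
```

```bash
python3 -m creep '0 0.1 0 0 0 0 0; 1 0 0 0 0 0 0; 1 0 0 0 0 0 0; 1 0 0 0 0 0 0; 1 0 0 0 0 0 0; 1 0 0 0 0 0 0'; python3 -c "
from h import *
delta([.472,-.343,.25],.0)"
```

```text
time_s: 12.88
eef_pos: [0.4722, -0.3448, 0.0712]
eef_rot: [0.705, 0.003, 0.709, -0.0]
wrist_force: [-0.2, 0.7, 0.1]
opening: 1.001
t 12.88 pos [ 0.4722 -0.3448  0.0712] open 1.001 F [-0.2  0.7  0.1]
shift cm [-17.88   0.25  -0.1 ] turn [-0.004 -0.005 -0.004]
```

Then up and over to the second well at (0.5843, 0.0437).

```bash
python3 -m creep '1 -2 0 0 0 0 0; 1 -3 0 0 0 0 0; 1 -4 0 0 0 0 0; 1 -5 0 0 0 0 0; 1 -4 0 0 0 0 0; 1 0 5 1.4 0 0 0; 1 0 5 1.4 0 0 0; 1 0 5 1.4 0 0 0; 1 0 5 1.4 0 0 0; 1 0 0 0 0 0 0';python3 - <<'E'
from h import *
delta([.5843,.0437,.25],.019)
im,d=shot('side','s4'); cv2.imwrite('pics/s4c.png',cv2.resize(im[330:480,270:470],None,fx=4,fy=4,interpolation=cv2.INTER_CUBIC))
E
```

```text
time_s: 14.12
eef_pos: [0.5331, -0.142, 0.2739]
eef_rot: [0.711, 0.0, 0.703, -0.004]
wrist_force: [1.2, -0.6, 0.4]
opening: 1.0
t 14.12 pos [ 0.5331 -0.142   0.2739] open 1.0 F [ 1.2 -0.6  0.4]
shift cm [ 2.33 18.61  4.98] turn [-0.025  0.01   0.006]
```

View pics/s4c.png

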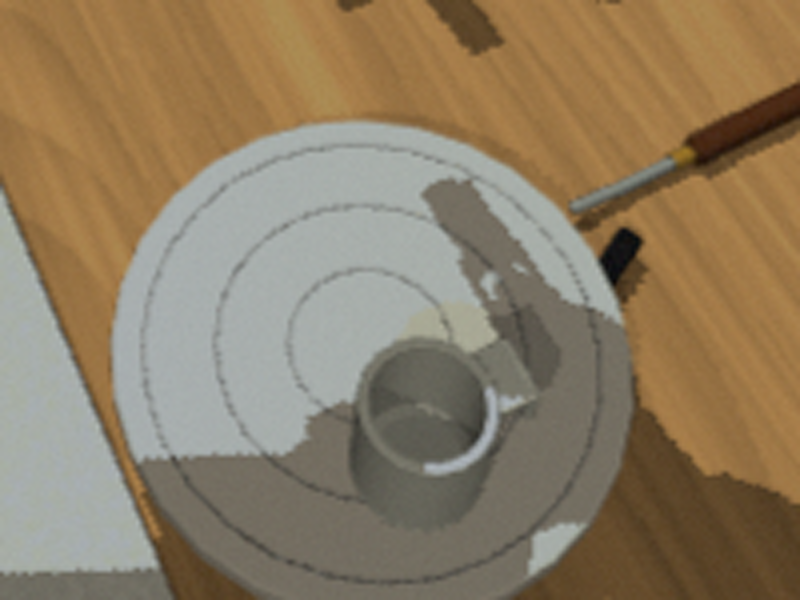

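The first well stands upright on the platter at about (425,430) in the crop. On to the second.

```bash
python3 -m creep '1 0.4 4.7 1.3 -0.02 0.01 0; 1 0.5 4.7 1.3 0 0 0; 1 0.5 4.7 1.3 0 0 0; 1 0.5 3.5 0.9 0 0 0; 1 0 0 0 0 0 0; 1 0 0 0 0 0 0';python3 - <<'E'
from h import *
delta([.5843,.0437,.18],.019)
o=ctrl.get_obs(); c=ctrl.calibration('wrist'); T=np.array(c['tool_from_camera']); m=np.array(c['mtx'])
im,d=shot('wrist','w3')
M=R(o['eef_rot'])
vv,uu=np.mgrid[0:480,0:640]
x=(uu-m[0,2])/m[0,0]; y=(vv-m[1,2])/m[1,1]; th=np.hypot(x,y); k=np.where(th>0,np.tan(th)/np.maximum(th,1e-9),1)
pc=np.stack([x*k*d,y*k*d,d],-1); pt=pc@T[:3,:3].T+T[:3,3]; W=pt@M.T+o['eef_pos']
mk=(d>0)&(th<1.3)&(W[...,2]>.135)&(W[...,2]<.155)&(np.hypot(W[...,0]-.5843,W[...,1]-.0437)<.034)&(im.max(2).astype(int)-im.min(2)<45)
q=W[mk]; print(len(q))
for i in range(6):
    c,r=fitc(q[:,:2]); e=abs(np.hypot(*(q[:,:2]-c).T)-.0285); q=q[e<.006]
print(c,r,len(q),np.median(q[:,2]))
E
```

```text
time_s: 14.92
eef_pos: [0.5827, 0.0278, 0.2586]
eef_rot: [0.709, -0.005, 0.705, -0.003]
wrist_force: [0.1, 0.6, 0.3]
opening: 0.998
t 14.93 pos [0.5827 0.0278 0.2586] open 0.998 F [0.1 0.6 0.3]
shift cm [7.84 1.68 0.12] turn [-0.016  0.006  0.013]
2011
[0.58482418 0.04466181] 0.028100624972189146 2011 0.1430490132681953
```

```bash
python3 -m creep '1 0.5 1.7 0.1 -0.016 0.006 0.013; 1 2 0 0 0 0 0; 1 3 0 0 0 0 0; 1 2 0 0 0 0 0; 1 0 0 0 0 0 0; 1 0 0 0 0 0 0';python3 - <<'E'
from h import *
delta([.5845,.0445,.095],.019)
E
```

```text
time_s: 15.72
eef_pos: [0.5845, 0.0434, 0.1827]
eef_rot: [0.708, -0.004, 0.707, 0.006]
wrist_force: [0.4, -0.0, 0.1]
opening: 1.003
t 15.72 pos [0.5845 0.0434 0.1827] open 1.003 F [ 0.4 -0.   0.1]
shift cm [ 8.77  0.08 -0.01] turn [-0.004  0.002 -0.004]
```

```bash
python3 -m creep '1 2 0.1 0 0 0 0; 1 2 0 0 0 0 0; 1 2 0 0 0 0 0; 1 1.5 0 0 0 0 0; 1 0 0 0 0 0 0; 1 0 0 0 0 0 0';python3 - <<'E'
from h import *
delta([.5845,.0445,.095],.019)
E
```

```text
time_s: 16.48
eef_pos: [0.5863, 0.0447, 0.1056]
eef_rot: [0.709, -0.004, 0.705, 0.006]
wrist_force: [-0.1, 0.1, 0.4]
opening: 0.999
t 16.48 pos [0.5863 0.0447 0.1056] open 0.999 F [-0.1  0.1  0.4]
shift cm [ 1.06 -0.02 -0.18] turn [-0.005  0.006 -0.003]
```

```bash
python3 -m creep '1 1 0 -0.2 0 0.006 0; 0 0 0 0 0 0 0; 0 0 0 0 0 0 0; 0 0 0 0 0 0 0; 0 0 0 0 0 0 0; 0 0 0 0 0 0 0; 0 0 0 0 0 0 0'; python3 -m creep '0 -1.5 0 0 0 0 0; 0 -2 0 0 0 0 0; 0 -2 0 0 0 0 0; 0 -2.5 0 0 0 0 0; 0 -3 0 0 0 0 0; 0 -2 0 0 0 0 0; 0 0 0 0 0 0 0'; python3 - <<'E'
from h import *
delta([.472,-.225,.22],.0)
im,d=shot('side','s5')
E
```

```text
time_s: 17.35
eef_pos: [0.5855, 0.0446, 0.0969]
eef_rot: [0.708, -0.004, 0.706, 0.006]
wrist_force: [-0.6, 0.5, 0.1]
opening: 0.721
time_s: 18.23
eef_pos: [0.5829, 0.0445, 0.2308]
eef_rot: [0.706, -0.004, 0.708, 0.006]
wrist_force: [0.8, -0.1, -3.1]
opening: 0.721
t 18.23 pos [0.5829 0.0445 0.2308] open 0.721 F [ 0.8 -0.1 -3.1]
shift cm [  1.01 -26.79 -11.48] turn [ 0.014 -0.002 -0.004]
```

View pics/s5.png

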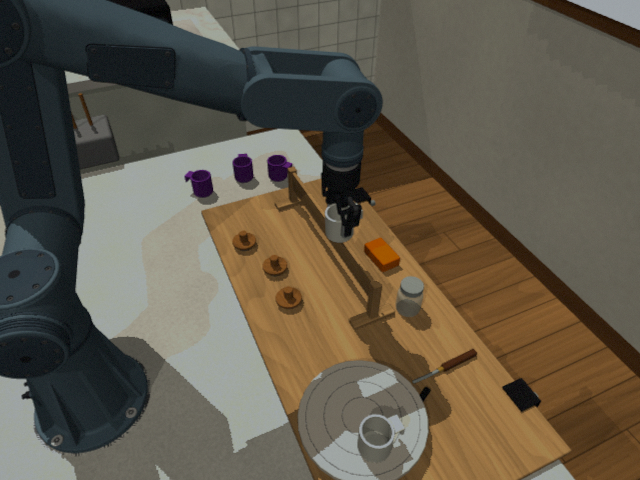

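The second well, at (338,222), is lifted clear of the rail, and the lids are unmoved.

```bash
python3 -m creep '0 0 -4 -1.9 0 0 0; 0 0 -4.5 -2 0 0 0; 0 0 -4.5 -2 0 0 0; 0 0 -4.5 -2 0 0 0; 0 0 -4 -1.7 0 0 0; 0 0 -3 -1.2 0 0 0; 0 0 0 0 0 0 0; 0 0 0 0 0 0 0'; python3 - <<'E'
from h import *
delta([.472,-.225,.12],.0)
E
```

```text
time_s: 19.27
eef_pos: [0.4688, -0.2053, 0.2171]
eef_rot: [0.7, -0.001, 0.714, 0.01]
wrist_force: [0.2, 0.3, -3.0]
opening: 0.715
t 19.27 pos [ 0.4688 -0.2053  0.2171] open 0.715 F [ 0.2  0.3 -3. ]
shift cm [ 9.68 -2.11  0.49] turn [ 0.016 -0.02  -0.013]
```

```bash
python3 -m creep '0 1 -2 0.4 0.016 -0.02 -0.013; 0 2.5 0 0 0 0 0; 0 2.5 0 0 0 0 0; 0 2.5 0 0 0 0 0; 0 0 0 0 0 0 0; 0 0 0 0 0 0 0'; python3 - <<'E'
from h import *
delta([.472,-.225,.075],.0)
E
```

```text
time_s: 20.02
eef_pos: [0.4751, -0.2186, 0.1283]
eef_rot: [0.707, -0.002, 0.707, 0.004]
wrist_force: [-0.0, -0.9, -2.7]
opening: 0.72
t 20.02 pos [ 0.4751 -0.2186  0.1283] open 0.72 F [-0.  -0.9 -2.7]
shift cm [ 5.33 -0.65 -0.31] turn [ 0.008 -0.001 -0.003]
```

```bash
python3 -m creep '0 1.5 -0.6 -0.3 0.008 0 0; 0 1.5 0 0 0 0 0; 0 1 0 0 0 0 0; 0 0.8 0 0 0 0 0; 0 0 0 0 0 0 0'; python3 - <<'E'
from h import *
delta([.472,-.225,.0745],.0)
E
```

```text
time_s: 20.65
eef_pos: [0.4729, -0.2254, 0.0786]
eef_rot: [0.707, 0.0, 0.707, 0.0]
wrist_force: [1.3, 0.5, -2.5]
opening: 0.721
t 20.65 pos [ 0.4729 -0.2254  0.0786] open 0.721 F [ 1.3  0.5 -2.5]
shift cm [ 0.41  0.04 -0.09] turn [-0.     0.001 -0.001]
```

```bash
python3 -m creep '0 0.3 0 0 0 0 0'; python3 -m creep '0 0.2 0 0 0 0 0'; python3 -m creep '0 0.2 0 0 0 0 0'
```

```text
time_s: 20.78
eef_pos: [0.4732, -0.2257, 0.0758]
eef_rot: [0.708, 0.0, 0.706, 0.0]
wrist_force: [1.6, -0.2, -2.3]
opening: 0.719
time_s: 20.9
eef_pos: [0.4735, -0.2257, 0.0749]
eef_rot: [0.708, 0.0, 0.706, 0.0]
wrist_force: [-4.3, 5.3, 16.3]
opening: 0.719
time_s: 21.02
eef_pos: [0.4737, -0.2257, 0.0748]
eef_rot: [0.708, 0.0, 0.707, 0.0]
wrist_force: [-2.8, 5.1, 11.2]
opening: 0.718
```

```bash
python3 -m creep '0 0.2 0 0 0 0 0'; python3 -m creep '0 0.2 0 0 0 0 0'
```

```text
time_s: 21.15
eef_pos: [0.4738, -0.2257, 0.0747]
eef_rot: [0.707, 0.0, 0.707, 0.0]
wrist_force: [-6.2, 4.3, 14.3]
opening: 0.717
time_s: 21.28
eef_pos: [0.4739, -0.2256, 0.0747]
eef_rot: [0.707, -0.0, 0.707, 0.001]
wrist_force: [-5.7, 3.4, 14.7]
opening: 0.722
```

Contact at z = 0.0747. Releasing and moving up.

```bash
python3 -m creep '0 0 0 0 0 0 0; 1 0 0 0 0 0 0; 1 0 0 0 0 0 0; 1 0 0 0 0 0 0; 1 0 0 0 0 0 0; 1 0 0 0 0 0 0'; python3 -m creep '1 -2 0 0 0 0 0; 1 -3 0 0 0 0 0; 1 -4 0 0 0 0 0; 1 -5 0 0 0 0 0; 1 0 5 -0.5 0 0 0; 1 0 5 -0.5 0 0 0; 1 0 5 0 0 0 0; 1 0 5 0 0 0 0; 1 0 0 0 0 0 0'; python3 - <<'E'
from h import *
im,d=shot('top','t6'); P=cloud('top',d); im=im.astype(int); vv,uu=np.mgrid[0:480,0:640]
shot('side','s6')
for y0 in (-.345,-.226):
    m=(d>0)&(P[...,2]>.108)&(P[...,2]<.13)&(np.hypot(P[...,0]-.473,P[...,1]-y0)<.036)
    q=P[m]
    for k in range(6):
        c,r=fitc(q[:,:2]); q=q[abs(np.hypot(*(q[:,:2]-c).T)-.0285)<.006]
    A=np.c_[q[:,:2]-c,np.ones(len(q))]; pl=np.linalg.lstsq(A,q[:,2],rcond=None)[0]
    print('well',c.round(4),r.round(4),len(q),pl[2].round(4),np.degrees(pl[:2]).round(2))
m=(d>0)&(P[...,2]>.052)&(P[...,2]<.075)&(P[...,1]>0)&(P[...,0]<.56)&(P[...,0]>.3)
n,l,s,c=cv2.connectedComponentsWithStats(m.astype(np.uint8))
for i in range(1,n):
    if s[i,4]>40: print('knob',P[l==i].mean(0).round(4),s[i,4],c[i])
delta([.4636,.0643,.15],0)
E
```

```text
time_s: 22.02
eef_pos: [0.4753, -0.2267, 0.0763]
eef_rot: [0.708, -0.001, 0.706, -0.0]
wrist_force: [0.4, 0.2, -0.7]
opening: 1.002
time_s: 23.15
eef_pos: [0.4644, -0.0215, 0.2209]
eef_rot: [0.709, 0.0, 0.705, -0.001]
wrist_force: [0.8, -0.5, -0.2]
opening: 1.004
well [ 0.4711 -0.3435] 0.0286 354 0.1176 [-1.61 -1.07]
well [ 0.4752 -0.2256] 0.0285 169 0.1184 [-1.53  2.19]
knob [0.5276 0.6179 0.0619] 373 [119.39142091 251.2922252 ]
knob [0.4701 0.1766 0.0611] 77 [314.93506494 273.37662338]
knob [0.4635 0.0643 0.0613] 79 [365.5443038 275.4556962]
knob [0.4266 0.2957 0.0607] 78 [261.62820513 293.88461538]
knob [0.3774 0.5965 0.0623] 393 [126.34605598 318.37150127]
t 23.25 pos [ 0.4649 -0.0242  0.221 ] open 1.001 F [-0.9 -0.3  0.4]
shift cm [ 7.08  8.86 -0.21] turn [-0.005  0.006  0.002]
```

View pics/t6.png

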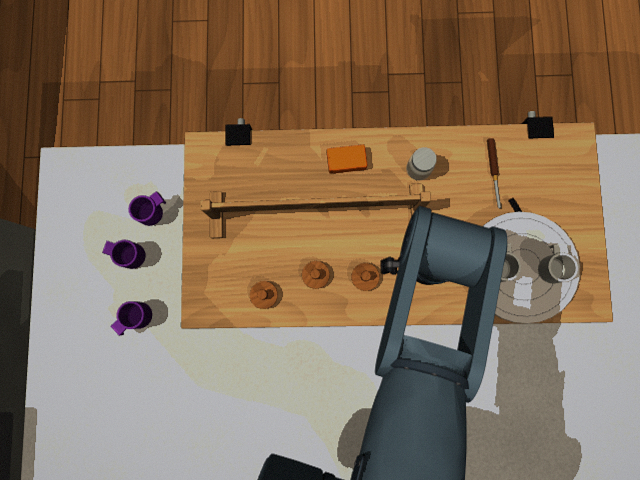

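Both wells stand at (0.471,-0.3435) and about (0.475,-0.2256), the second partly hidden by the arm. Lids are unmoved; I take the nearest one at pixel (366,276).

```bash
python3 -m creep '1 0.5 4.5 -0.1 0 0 0; 1 1 4 -0.1 0 0 0; 1 2 0 0 0 0 0; 1 2 0 0 0 0 0; 1 0 0 0 0 0 0; 1 0 0 0 0 0 0'; python3 - <<'E'
from h import *
delta([.4636,.0643,.038],0)
shot('wrist','w7')
E
```

```text
time_s: 24.0
eef_pos: [0.4671, 0.0542, 0.1654]
eef_rot: [0.71, 0.004, 0.704, -0.008]
wrist_force: [-0.2, -1.0, 0.6]
opening: 1.004
t 24.0 pos [0.4671 0.0542 0.1654] open 1.004 F [-0.2 -1.   0.6]
shift cm [12.74  1.06 -0.48] turn [-0.017  0.008  0.005]
```

View pics/w7.png

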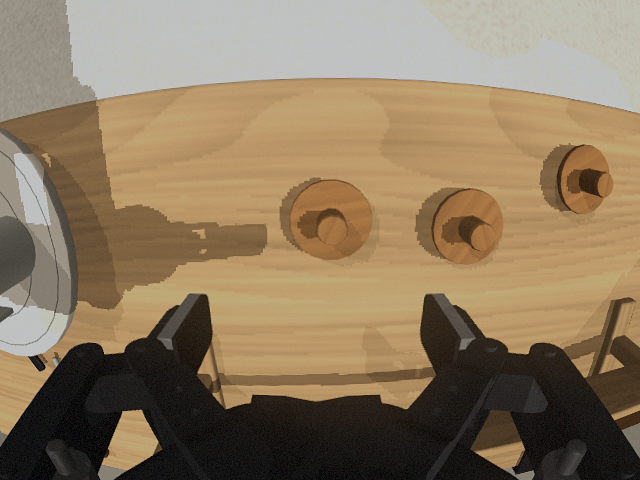

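The target lid's knob is at (332,227) in the wrist view, ahead between the fingers.

```bash
python3 -m creep '0.6 1 1 -0.5 -0.017 0.008 0.005; 0.6 2.5 0 0 0 0 0; 0.6 2.5 0 0 0 0 0; 0.6 2 0 0 0 0 0; 0.6 0 0 0 0 0 0; 0.6 0 0 0 0 0 0'; python3 - <<'E'
from h import *
delta([.4636,.0643,.038],0)
E
```

```text
time_s: 24.8
eef_pos: [0.4635, 0.066, 0.085]
eef_rot: [0.709, -0.001, 0.706, 0.002]
wrist_force: [0.7, 0.8, 0.1]
opening: 0.597
t 24.8 pos [0.4635 0.066  0.085 ] open 0.597 F [0.7 0.8 0.1]
shift cm [ 4.7  -0.18 -0.01] turn [ 0.003  0.004 -0.001]
```

```bash
python3 -m creep '0.6 1.5 -0.2 0 0 0.004 0; 0.6 1.5 0 0 0 0 0; 0.6 1 0 0 0 0 0; 0.6 0.5 0 0 0 0 0; 0.6 0 0 0 0 0 0'; python3 - <<'E'
from h import *
delta([.4636,.0643,.038],0)
E
```

```text
time_s: 25.42
eef_pos: [0.4644, 0.0639, 0.038]
eef_rot: [0.708, -0.001, 0.706, 0.002]
wrist_force: [0.1, -0.1, 0.8]
opening: 0.603
t 25.43 pos [0.4644 0.0639 0.038 ] open 0.603 F [ 0.1 -0.1  0.8]
shift cm [-0.    0.04 -0.08] turn [ 0.003  0.002 -0.001]
```

```bash
python3 -m creep '0 0 0 -0.1 0 0 0; 0 0 0 0 0 0 0; 0 0 0 0 0 0 0; 0 0 0 0 0 0 0; 0 0 0 0 0 0 0; 0 0 0 0 0 0 0'; python3 - <<'E'
from h import *
delta([.4636,.0643,.038],0)
E
python3 -m creep '0 -1 0 0 0 0 0; 0 -2 0 0 0 0 0; 0 -3 0 0 0 0 0; 0 -4 0 0 0 0 0; 0 -4 0 0 0 0 0; 0 -3 0 0 0 0 0; 0 0 0 0 0 0 0'; python3 - <<'E'
from h import *
delta([.4735,-.2256,.21],0)
im,d=shot('side','s8'); cv2.imwrite('pics/s8c.png',cv2.resize(im[180:480,220:520],None,fx=2,fy=2))
E
```

```text
time_s: 26.18
eef_pos: [0.4641, 0.0639, 0.039]
eef_rot: [0.708, -0.001, 0.706, 0.002]
wrist_force: [-0.0, 0.5, -0.7]
opening: 0.23
t 26.18 pos [0.4641 0.0639 0.039 ] open 0.23 F [-0.   0.5 -0.7]
shift cm [ 0.1   0.04 -0.05] turn [ 0.004  0.004 -0.001]
time_s: 27.05
eef_pos: [0.4632, 0.0638, 0.2178]
eef_rot: [0.709, -0.001, 0.705, 0.001]
wrist_force: [-0.6, 0.3, -1.3]
opening: 0.232
t 27.05 pos [0.4632 0.0638 0.2178] open 0.232 F [-0.6  0.3 -1.3]
shift cm [  0.77 -28.94   0.92] turn [ 0.004  0.006 -0.001]
```

View pics/s8c.png

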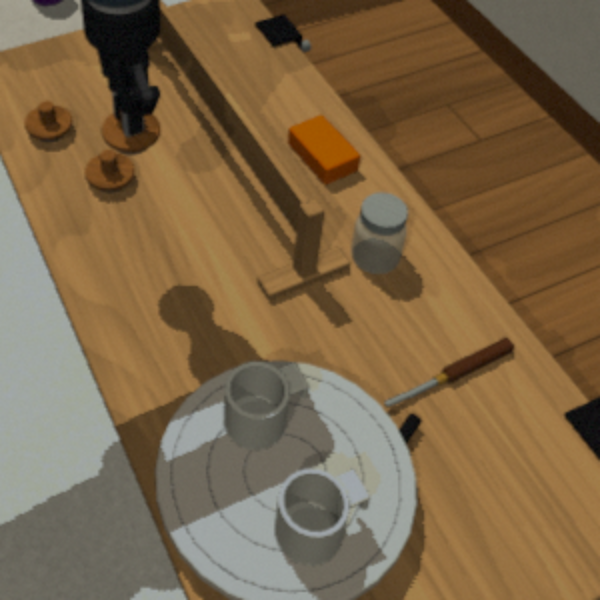

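The lid is held in the fingers. Both wells stand upright on the platter at crop (257,405) and (312,515).

```bash
cat >> h.py <<'E'
def wristcloud(f):
    o=ctrl.get_obs(); c=ctrl.calibration('wrist'); T=np.array(c['tool_from_camera']); m=np.array(c['mtx'])
    im,d=shot('wrist',f); M=R(o['eef_rot'])
    vv,uu=np.mgrid[0:480,0:640]
    x=(uu-m[0,2])/m[0,0]; y=(vv-m[1,2])/m[1,1]; th=np.hypot(x,y); k=np.where(th>0,np.tan(th)/np.maximum(th,1e-9),1)
    pc=np.stack([x*k*d,y*k*d,d],-1); W=(pc@T[:3,:3].T+T[:3,3])@M.T+o['eef_pos']
    return im,W,(d>0)&(th<1.3)
def rim(W,ok,c0,zlo=.112,zhi=.13,r0=.0285):
    q=W[ok&(W[...,2]>zlo)&(W[...,2]<zhi)&(np.hypot(W[...,0]-c0[0],W[...,1]-c0[1])<.036)]
    for i in range(8):
        c,r=fitc(q[:,:2]); q=q[abs(np.hypot(*(q[:,:2]-c).T)-r0)<.006]
    A=np.c_[q[:,:2]-c,np.ones(len(q))]; pl=np.linalg.lstsq(A,q[:,2],rcond=None)[0]
    print('rim',c.round(4),r.round(4),len(q),'z',pl[2].round(4),'tilt',np.degrees(pl[:2]).round(2)); return c
E
python3 -m creep '0 0 -5 0.2 0 0 0; 0 0 -5 0.2 0 0 0; 0 0 -5 0.2 0 0 0; 0 0 -5 0.2 0 0 0; 0 0 -4 0.1 0 0 0; 0 0 -3 0.1 0 0 0; 0 0 0 0 0 0 0; 0 0 0 0 0 0 0'; python3 - <<'E'
from h import *
delta([.4735,-.2256,.21],0)
im,W,ok=wristcloud('w9')
for c in ((.471,-.3435),(.4735,-.2256)): rim(W,ok,c)
E
```

```text
time_s: 28.1
eef_pos: [0.4667, -0.2094, 0.2019]
eef_rot: [0.702, 0.002, 0.712, 0.007]
wrist_force: [1.2, 0.1, 0.1]
opening: 0.236
t 28.1 pos [ 0.4667 -0.2094  0.2019] open 0.236 F [1.2 0.1 0.1]
shift cm [-0.84 -1.61  0.66] turn [ 0.006 -0.015 -0.013]
rim [ 0.4718 -0.3421] 0.0284 2421 z 0.1187 tilt [-0.43  0.07]
rim [ 0.4752 -0.2254] 0.0278 1079 z 0.1196 tilt [ 0.39 -1.19]
```

View pics/w9.png

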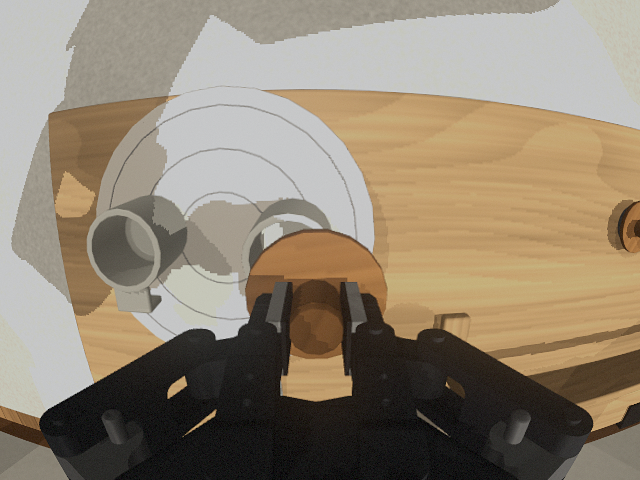

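```bash
python3 -m creep '0 0 -1.6 0.8 0.006 -0.015 -0.013; 0 1 0 0 0 0 0; 0 1.5 0 0 0 0 0; 0 1.5 0 0 0 0 0; 0 0 0 0 0 0 0; 0 0 0 0 0 0 0'; python3 - <<'E'
from h import *
delta([.475,-.2255,.145],0)
E
```

```text
time_s: 28.9
eef_pos: [0.4751, -0.2232, 0.1575]
eef_rot: [0.707, -0.001, 0.707, 0.001]
wrist_force: [0.1, 0.4, -0.7]
opening: 0.232
t 28.9 pos [ 0.4751 -0.2232  0.1575] open 0.232 F [ 0.1  0.4 -0.7]
shift cm [ 1.25 -0.23 -0.01] turn [ 0.003 -0.    -0.   ]
```

```bash
python3 -m creep '0 0.3 -0.25 0 0 0 0; 0 0.7 0 0 0 0 0; 0 0 0 0 0 0 0; 0 0 0 0 0 0 0'; python3 - <<'E'
from h import *
delta([.475,-.2255,.145],0)
im,d=shot('side','s9'); cv2.imwrite('pics/s9c.png',cv2.resize(im[330:480,270:470],None,fx=4,fy=4,interpolation=cv2.INTER_CUBIC))
E
```

```text
time_s: 29.4
eef_pos: [0.4757, -0.2264, 0.1478]
eef_rot: [0.707, -0.001, 0.707, 0.001]
wrist_force: [0.3, 0.1, -0.6]
opening: 0.232
t 29.4 pos [ 0.4757 -0.2264  0.1478] open 0.232 F [ 0.3  0.1 -0.6]
shift cm [ 0.28  0.09 -0.07] turn [0.003 0.001 0.001]
```

View pics/s9c.png

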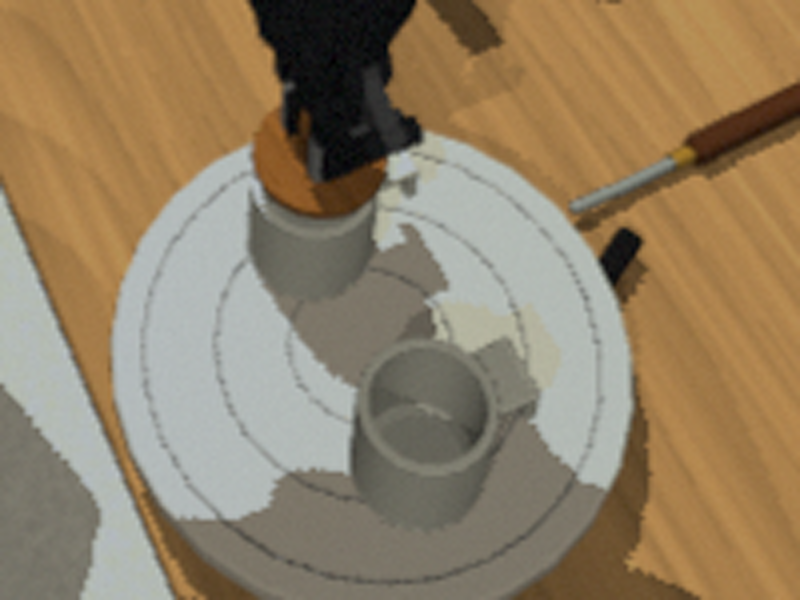

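The lid is centred over the near well at crop (320,160). I'm lowering in small steps and reading the force each row.

```bash
python3 -m creep '0 0.3 0.1 0 0 0 0'; python3 -m creep '0 0.3 0 0 0 0 0'; python3 -m creep '0 0.2 0 0 0 0 0'; python3 -m creep '0 0.2 0 0 0 0 0'
```

```text
time_s: 29.58
eef_pos: [0.4759, -0.2255, 0.145]
eef_rot: [0.708, -0.002, 0.707, 0.001]
wrist_force: [0.0, 0.2, -0.8]
opening: 0.236
time_s: 29.7
eef_pos: [0.4759, -0.2254, 0.1418]
eef_rot: [0.708, -0.002, 0.707, 0.001]
wrist_force: [0.4, 0.2, -0.6]
opening: 0.234
time_s: 29.82
eef_pos: [0.4758, -0.2254, 0.1396]
eef_rot: [0.708, -0.002, 0.707, 0.001]
wrist_force: [-0.5, -0.2, 1.1]
opening: 0.235
time_s: 29.95
eef_pos: [0.4758, -0.2255, 0.1376]
eef_rot: [0.708, -0.002, 0.707, 0.001]
wrist_force: [-0.9, -0.2, 3.2]
opening: 0.234
```

```bash
python3 -m creep '0 0.2 0 0 0 0 0'; python3 -m creep '0 0.2 0 0 0 0 0'; python3 -m creep '0 0.2 0 0 0 0 0'; python3 -m creep '0 0.2 0 0 0 0 0'
```

```text
time_s: 30.08
eef_pos: [0.4757, -0.2258, 0.1358]
eef_rot: [0.708, -0.002, 0.707, 0.001]
wrist_force: [-2.7, 0.3, 4.1]
opening: 0.234
time_s: 30.2
eef_pos: [0.4758, -0.2261, 0.1342]
eef_rot: [0.708, -0.002, 0.707, 0.0]
wrist_force: [-3.4, 0.2, 5.9]
opening: 0.233
time_s: 30.32
eef_pos: [0.4758, -0.2262, 0.1327]
eef_rot: [0.708, -0.002, 0.707, 0.0]
wrist_force: [-3.7, 1.1, 5.8]
opening: 0.236
time_s: 30.45
eef_pos: [0.4756, -0.2262, 0.1317]
eef_rot: [0.707, -0.002, 0.707, 0.0]
wrist_force: [-7.6, 3.5, 19.0]
opening: 0.232
```

```bash
python3 -m creep '0 0.25 0 0 0 0 0'; python3 -m creep '0 0.25 0 0 0 0 0'; python3 -m creep '0 0 0 0 0 0 0; 0.6 0 0 0 0 0 0; 0.6 0 0 0 0 0 0; 0.6 0 0 0 0 0 0; 0.6 0 0 0 0 0 0';python3 -m creep '0.6 -1.5 0 0 0 0 0; 0.6 -2 0 0 0 0 0; 0.6 -2.5 0 0 0 0 0; 0.6 -2.5 0 0 0 0 0; 0 0 0 0 0 0 0'
```

```text
time_s: 30.58
eef_pos: [0.4759, -0.2264, 0.1317]
eef_rot: [0.707, -0.002, 0.707, 0.0]
wrist_force: [-9.9, 6.7, 28.2]
opening: 0.231
time_s: 30.7
eef_pos: [0.4761, -0.2264, 0.1318]
eef_rot: [0.707, -0.003, 0.707, 0.0]
wrist_force: [-9.0, 4.5, 23.3]
opening: 0.233
time_s: 31.32
eef_pos: [0.4763, -0.2261, 0.1312]
eef_rot: [0.708, -0.002, 0.707, 0.001]
wrist_force: [-0.6, -0.8, 1.0]
opening: 0.602
time_s: 31.95
eef_pos: [0.4768, -0.2264, 0.2226]
eef_rot: [0.708, -0.003, 0.706, 0.0]
wrist_force: [0.1, -0.5, -0.6]
opening: 0.402
```

```bash
python3 - <<'E'
from h import *
delta([.4756,-.2262,.17],0)
im,W,ok=wristcloud('w10')
q=W[ok&(np.hypot(W[...,0]-.4755,W[...,1]+.2257)<.034)&(W[...,2]>.11)&(W[...,2]<.14)]
A=np.c_[q[:,:2]-[.4755,-.2257],np.ones(len(q))]; 
for i in range(4):
    pl=np.linalg.lstsq(A,q[:,2],rcond=None)[0]; e=abs(A@pl-q[:,2]); A=A[e<.004]; q=q[e<.004]
print('disc top z',pl[2],'tilt',np.degrees(pl[:2]),len(q),q[:,:2].min(0),q[:,:2].max(0))
im,d=shot('side','s10'); cv2.imwrite('pics/s10c.png',cv2.resize(im[330:480,270:470],None,fx=4,fy=4,interpolation=cv2.INTER_CUBIC))
E
```

```text
t 31.95 pos [ 0.4768 -0.2264  0.2226] open 0.402 F [ 0.1 -0.5 -0.6]
shift cm [ 5.26  0.04 -0.14] turn [0.004 0.004 0.004]
disc top z 0.12764055188493925 tilt [ 0.2950509 -0.082849 ] 5395 [ 0.4466375  -0.25703083] [ 0.50885796 -0.1942314 ]
```

View pics/s10c.png

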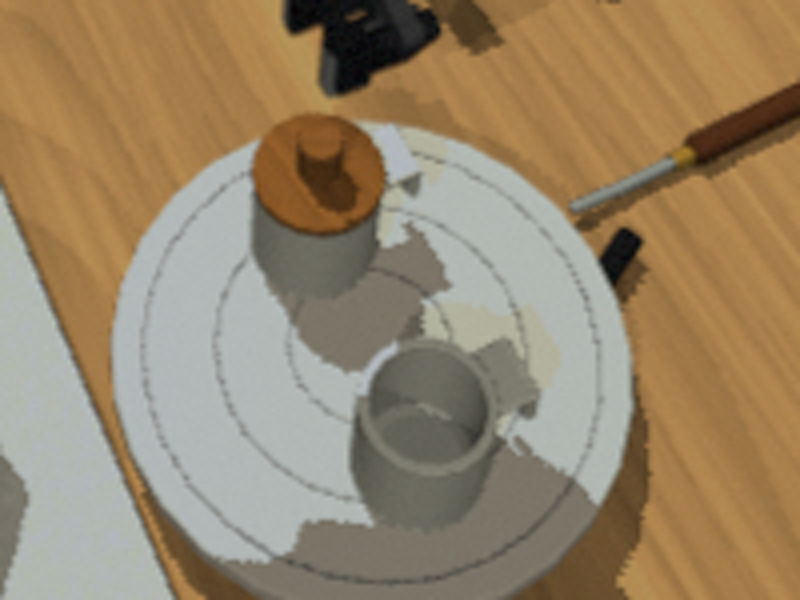

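The first lid sits level: disc top is 0.1276 (0.127 expected) and tilt is 0.3°. The side view at crop (320,175) shows no gap. Next lid.

```bash
python3 -m creep '0.6 -1 5 0 0 0 0; 0.6 0 5 0 0 0 0; 0.6 0 5 0 0 0 0; 0.6 0 5 0 0 0 0; 0.6 0 5 0 0 0 0; 0.6 0 5 0 0 0 0; 0.6 0 0 0 0 0 0; 0.6 0 0 0 0 0 0'; python3 - <<'E'
from h import *
im,d=shot('top','t11'); P=cloud('top',d)
m=(d>0)&(P[...,2]>.052)&(P[...,2]<.075)&(P[...,1]>0)&(P[...,1]<.5)&(P[...,0]<.56)&(P[...,0]>.3)
n,l,s,c=cv2.connectedComponentsWithStats(m.astype(np.uint8))
for i in range(1,n):
    if s[i,4]>30: print('top knob',P[l==i].mean(0).round(4),s[i,4],c[i])
delta([.4701,.1768,.12],0)
im,W,ok=wristcloud('w11')
m=ok&(W[...,2]>.052)&(W[...,2]<.075)&(W[...,1]>0)&(W[...,1]<.4)&(W[...,0]<.56)&(W[...,0]>.3)
n,l,s,c=cv2.connectedComponentsWithStats(m.astype(np.uint8))
for i in range(1,n):
    if s[i,4]>60: print('wrist knob',W[l==i].mean(0).round(4),s[i,4],c[i])
E
```

```text
time_s: 33.05
eef_pos: [0.4689, 0.0837, 0.2204]
eef_rot: [0.702, 0.0, 0.712, 0.002]
wrist_force: [0.3, -0.4, -0.2]
opening: 0.597
top knob [0.47   0.1766 0.0614] 77 [314.93506494 273.37662338]
top knob [0.4266 0.2957 0.061 ] 78 [261.61538462 293.87179487]
t 33.1 pos [0.4689 0.0836 0.2204] open 0.605 F [0.7 0.7 0. ]
shift cm [10.07  9.29  0.28] turn [ 0.001 -0.015 -0.003]
wrist knob [0.4284 0.2948 0.0603] 404 [540.28960396 178.48762376]
wrist knob [0.4714 0.1769 0.0607] 511 [422.48727984 221.95890411]
```

View pics/w11.png

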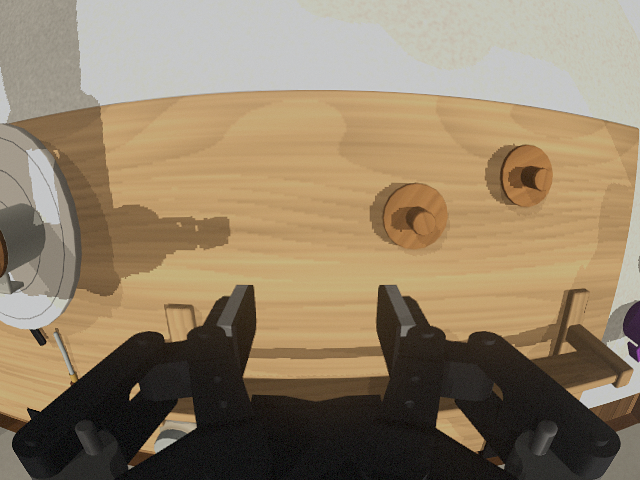

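The two lids left show in the wrist view at (422,222) and (540,178), neither moved. I take the nearer one, at (0.4705, 0.1768).

```bash
python3 -m creep '0.6 2 4.6 0.1 0 -0.015 -0.003; 0.6 2.5 4.6 0 0 0 0; 0.6 2.5 0 0 0 0 0; 0.6 2.5 0 0 0 0 0; 0.6 0 0 0 0 0 0; 0.6 0 0 0 0 0 0'; python3 - <<'E'
from h import *
delta([.4705,.1768,.039],0)
E
```

```text
time_s: 33.9
eef_pos: [0.4743, 0.1697, 0.1244]
eef_rot: [0.708, 0.005, 0.706, -0.005]
wrist_force: [-1.0, 0.5, 0.6]
opening: 0.599
t 33.9 pos [0.4743 0.1697 0.1244] open 0.599 F [-1.   0.5  0.6]
shift cm [ 8.53  0.72 -0.42] turn [-0.014  0.004  0.001]
```

```bash
python3 -m creep '0.6 1 0.7 -0.4 -0.014 0.004 0; 0.6 1.5 0 0 0 0 0; 0.6 1.5 0 0 0 0 0; 0.6 0 0 0 0 0 0; 0.6 0 0 0 0 0 0'; python3 - <<'E'
from h import *
delta([.4705,.1768,.039],0)
im,W,ok=wristcloud('w12')
E
```

```text
time_s: 34.52
eef_pos: [0.4716, 0.1766, 0.0833]
eef_rot: [0.708, -0.0, 0.706, -0.0]
wrist_force: [0.0, 0.3, -0.1]
opening: 0.596
t 34.52 pos [0.4716 0.1766 0.0833] open 0.596 F [ 0.   0.3 -0.1]
shift cm [ 4.43  0.02 -0.12] turn [-0.     0.002  0.001]
```

View pics/w12.png

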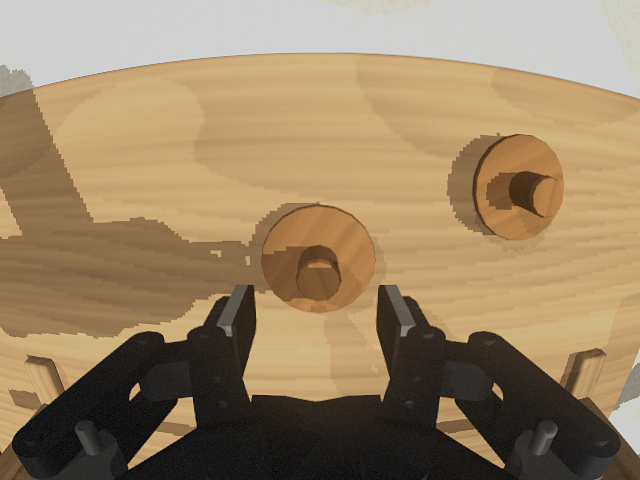

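The knob at (319,275) is centred between the fingers.

```bash
python3 -m creep '0.6 1.5 0 -0.1 0 0 0; 0.6 1.5 0 0 0 0 0; 0.6 1 0 0 0 0 0; 0.6 0.3 0 0 0 0 0; 0.6 0 0 0 0 0 0'; python3 - <<'E'
from h import *
delta([.4705,.1768,.039],0)
E
```

```text
time_s: 35.2
eef_pos: [0.4704, 0.1765, 0.0371]
eef_rot: [0.708, -0.0, 0.706, -0.0]
wrist_force: [0.4, 0.6, 0.9]
opening: 0.601
t 35.2 pos [0.4704 0.1765 0.0371] open 0.601 F [0.4 0.6 0.9]
shift cm [-0.19  0.03  0.01] turn [-0.001  0.002  0.001]
```

```bash
python3 -m creep '0.6 -0.15 0 0 0 0 0; 0 0 0 0 0 0 0; 0 0 0 0 0 0 0; 0 0 0 0 0 0 0; 0 0 0 0 0 0 0; 0 0 0 0 0 0 0'; python3 -m creep '0 -1 0 0 0 0 0; 0 -2 0 0 0 0 0; 0 -3 0 0 0 0 0; 0 -4 0 0 0 0 0; 0 -5 0 0 0 0 0; 0 -4 0 0 0 0 0; 0 0 0 0 0 0 0'; python3 - <<'E'
from h import *
delta([.472,-.343,.22],0)
E
```

```text
time_s: 35.95
eef_pos: [0.4714, 0.1767, 0.0401]
eef_rot: [0.709, -0.0, 0.706, -0.0]
wrist_force: [0.9, -0.1, -0.8]
opening: 0.234
time_s: 36.83
eef_pos: [0.4701, 0.1767, 0.2393]
eef_rot: [0.709, -0.0, 0.705, -0.0]
wrist_force: [0.4, -0.2, 0.0]
opening: 0.233
t 36.83 pos [0.4701 0.1767 0.2393] open 0.233 F [ 0.4 -0.2  0. ]
shift cm [  1.96 -51.97   0.2 ] turn [-0.     0.005  0.   ]
```

```bash
python3 -m creep '0 0 -4 0.1 0 0 0; 0 0 -5 0.1 0 0 0; 0 0 -5 0 0 0 0; 0 0 -5 0 0 0 0; 0 0 -5 0 0 0 0; 0 0 -5 0 0 0 0; 0 0 -5 0 0 0 0; 0 0 -5 0 0 0 0; 0 0 -5 0 0 0 0; 0 0 0 0 0 0 0'; python3 - <<'E'
from h import *
delta([.472,-.343,.22],0)
E
```

```text
time_s: 38.08
eef_pos: [0.4669, -0.274, 0.2313]
eef_rot: [0.706, 0.001, 0.708, 0.003]
wrist_force: [-0.6, 0.0, -0.7]
opening: 0.232
t 38.08 pos [ 0.4669 -0.274   0.2313] open 0.232 F [-0.6  0.  -0.7]
shift cm [ 1.09 -6.91  0.5 ] turn [ 0.003 -0.004 -0.006]
```

```bash
python3 -m creep '0 0.3 -3.5 0.3 0.003 -0.004 -0.006; 0 0.3 -2.5 0.2 0 0 0; 0 0 0 0 0 0 0; 0 0 0 0 0 0 0'; python3 - <<'E'
from h import *
delta([.472,-.343,.22],0)
im,W,ok=wristcloud('w13')
rim(W,ok,(.4718,-.3425))
E
```

```text
time_s: 38.58
eef_pos: [0.4711, -0.3315, 0.2219]
eef_rot: [0.706, 0.002, 0.708, 0.002]
wrist_force: [-0.7, 0.7, -0.8]
opening: 0.233
t 38.58 pos [ 0.4711 -0.3315  0.2219] open 0.233 F [-0.7  0.7 -0.8]
shift cm [ 0.19 -1.15  0.09] turn [ 0.    -0.003 -0.006]
rim [ 0.4708 -0.3435] 0.0279 1148 z 0.1201 tilt [0.82 0.04]
```

View pics/w13.png

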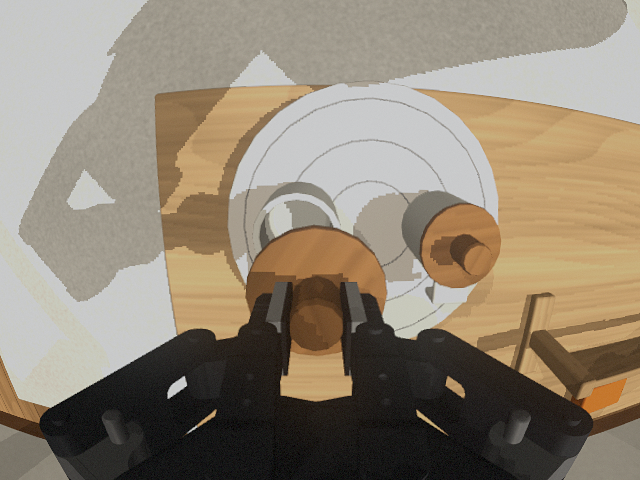

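The second lid is held over the other well, whose rim is at (300,215). The first well is closed, at (460,245). Target is (0.4712, -0.3433).

```bash
python3 -m creep '0 1 -1.15 0.05 0 0 -0.005; 0 2 0 0 0 0 0; 0 2 0 0 0 0 0; 0 1 0 0 0 0 0; 0 0 0 0 0 0 0; 0 0 0 0 0 0 0'; python3 - <<'E'
from h import *
delta([.4714,-.3433,.147],0)
E
```

```text
time_s: 39.38
eef_pos: [0.4725, -0.3426, 0.16]
eef_rot: [0.706, -0.002, 0.708, 0.001]
wrist_force: [0.6, -0.6, -0.5]
opening: 0.23
t 39.38 pos [ 0.4725 -0.3426  0.16  ] open 0.23 F [ 0.6 -0.6 -0.5]
shift cm [ 1.3  -0.07 -0.11] turn [ 0.004 -0.002  0.001]
```

```bash
python3 -m creep '0 0.6 -0.05 -0.1 0 0 0; 0 0.6 0 0 0 0 0; 0 0 0 0 0 0 0'; python3 -m creep '0 0.3 0 0 0 0 0'; python3 -m creep '0 0.3 0 0 0 0 0'; python3 -m creep '0 0.2 0 0 0 0 0'; python3 -m creep '0 0.2 0 0 0 0 0'
```

```text
time_s: 39.75
eef_pos: [0.472, -0.3438, 0.1486]
eef_rot: [0.707, -0.002, 0.707, 0.0]
wrist_force: [0.3, 0.1, -1.0]
opening: 0.231
time_s: 39.88
eef_pos: [0.4722, -0.3441, 0.1459]
eef_rot: [0.707, -0.003, 0.707, 0.0]
wrist_force: [0.7, 0.3, -0.1]
opening: 0.233
time_s: 40.0
eef_pos: [0.4722, -0.3441, 0.1427]
eef_rot: [0.707, -0.003, 0.707, 0.0]
wrist_force: [0.4, -0.8, -0.4]
opening: 0.23
time_s: 40.12
eef_pos: [0.4722, -0.3441, 0.1405]
eef_rot: [0.707, -0.003, 0.707, 0.0]
wrist_force: [-0.2, -0.7, -0.1]
opening: 0.233
time_s: 40.25
eef_pos: [0.4722, -0.3443, 0.1386]
eef_rot: [0.707, -0.003, 0.707, 0.0]
wrist_force: [-1.1, 0.5, -0.2]
opening: 0.232
```

```bash
python3 -m creep '0 0.2 0 0 0 0 0'; python3 -m creep '0 0.2 0 0 0 0 0'; python3 -m creep '0 0.2 0 0 0 0 0'; python3 -m creep '0 0.2 0 0 0 0 0'
```

```text
time_s: 40.38
eef_pos: [0.4721, -0.3444, 0.1368]
eef_rot: [0.707, -0.003, 0.707, 0.0]
wrist_force: [-2.7, 1.7, 5.6]
opening: 0.232
time_s: 40.5
eef_pos: [0.4721, -0.3446, 0.1355]
eef_rot: [0.707, -0.003, 0.707, -0.0]
wrist_force: [-3.5, 1.8, 7.0]
opening: 0.227
time_s: 40.62
eef_pos: [0.4722, -0.3448, 0.1342]
eef_rot: [0.707, -0.003, 0.707, -0.0]
wrist_force: [-2.5, 2.3, 6.3]
opening: 0.235
time_s: 40.75
eef_pos: [0.4721, -0.3447, 0.1332]
eef_rot: [0.707, -0.003, 0.707, -0.0]
wrist_force: [-4.8, 4.5, 12.6]
opening: 0.229
```

```bash
python3 -m creep '0 0.25 0 0 0 0 0'; python3 -m creep '0 0.3 0 0 0 0 0'; python3 -m creep '0 0.3 0 0 0 0 0'
```

```text
time_s: 40.88
eef_pos: [0.4722, -0.3447, 0.133]
eef_rot: [0.707, -0.003, 0.707, -0.0]
wrist_force: [-7.9, 7.0, 23.7]
opening: 0.235
time_s: 41.0
eef_pos: [0.4724, -0.3448, 0.1331]
eef_rot: [0.707, -0.004, 0.707, -0.0]
wrist_force: [-8.3, 7.4, 24.8]
opening: 0.232
time_s: 41.12
eef_pos: [0.4726, -0.3448, 0.1331]
eef_rot: [0.707, -0.004, 0.707, -0.0]
wrist_force: [-8.3, 7.1, 22.5]
opening: 0.232
```

It is home, at 25 N with no more travel. Releasing and checking.

```bash
python3 -m creep '0 0 0 0 0 0 0; 0.6 0 0 0 0 0 0; 0.6 0 0 0 0 0 0; 0.6 0 0 0 0 0 0; 0.6 0 0 0 0 0 0';python3 -m creep '0.6 -1.5 0 0 0 0 0; 0.6 -2 0 0 0 0 0; 0.6 -2.5 0 0 0 0 0; 0.6 -2.5 0 0 0 0 0; 0.6 -2 0 0 0 0 0; 0.6 0 3 -3 0 0 0; 0.6 0 4 -4 0 0 0; 0.6 0 4 -4 0 0 0; 0.6 0 3 -3 0 0 0; 0.6 0 0 0 0 0 0'; python3 - <<'E'
from h import *
def disc(W,ok,c,n):
    q=W[ok&(np.hypot(W[...,0]-c[0],W[...,1]-c[1])<.033)&(W[...,2]>.115)&(W[...,2]<.14)]
    A=np.c_[q[:,:2]-c,np.ones(len(q))]
    for i in range(5):
        pl=np.linalg.lstsq(A,q[:,2],rcond=None)[0]; e=abs(A@pl-q[:,2]); A=A[e<.004]; q=q[e<.004]
    print(n,'disc top z',pl[2].round(4),'tilt',np.degrees(pl[:2]).round(2),len(q),((q[:,:2].min(0)+q[:,:2].max(0))/2).round(4))
im,d=shot('top','t14'); P=cloud('top',d)
im2,W,ok=wristcloud('w14')
for c in ([.4755,-.2257],[.4715,-.3437]): disc(P,d>0,c,'top'); disc(W,ok,c,'wrist')
print(ctrl.get_obs()['eef_pos'])
im3,d=shot('side','s14')
cv2.imwrite('pics/s14c.png',cv2.resize(im3[330:480,270:470],None,fx=4,fy=4,interpolation=cv2.INTER_CUBIC))
E
```

```text
time_s: 41.75
eef_pos: [0.473, -0.3447, 0.1326]
eef_rot: [0.707, -0.004, 0.707, -0.0]
wrist_force: [-0.9, 0.3, 0.1]
opening: 0.6
time_s: 43.0
eef_pos: [0.3302, -0.2033, 0.249]
eef_rot: [0.71, -0.007, 0.704, -0.004]
wrist_force: [-0.2, -0.6, 0.3]
opening: 0.598
top disc top z 0.1271 tilt [ 0.48 -0.17] 560 [ 0.4766 -0.2261]
wrist disc top z 0.1279 tilt [ 1.37 -0.23] 2206 [ 0.4721 -0.226 ]
top disc top z 0.1271 tilt [ 0.52 -0.69] 554 [ 0.4724 -0.345 ]
wrist disc top z 0.0692 tilt [-98.09   7.85] 56 [ 0.4433 -0.3402]
[ 0.33180439 -0.20532613  0.24948476]
```

View pics/s14c.png

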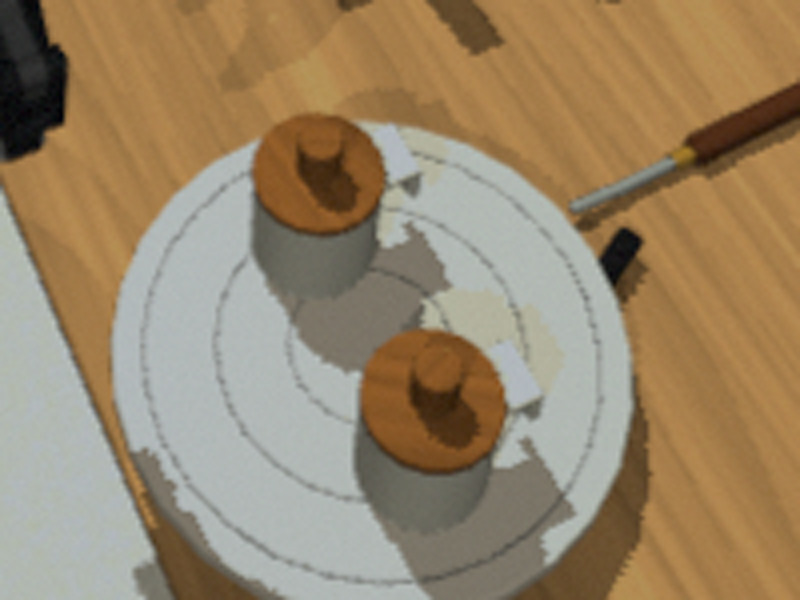

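View pics/t14.png

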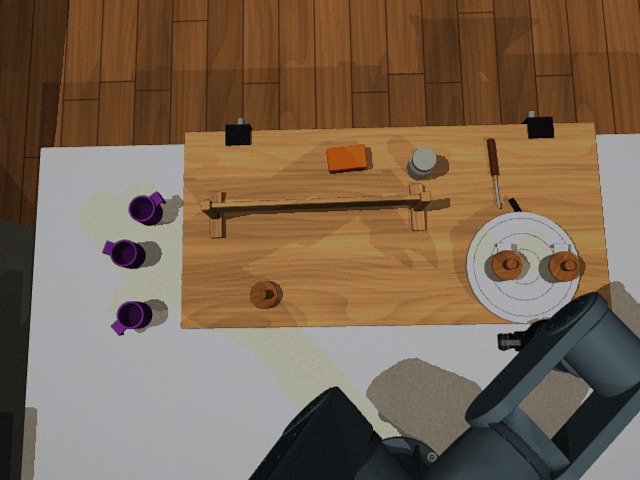

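Both lids are at disc height 0.1271, as expected. In the top view they sit at (507,265) and (564,266), and the jar, block and burnisher are where they were. Handing in.

```bash
python3 -c "
from bench import ctrl
print(ctrl.hand_in())"
```

```text
the job is handed in; nothing more can be done
None
```

I took both white wells off the rail, stood them upright on the turntable and closed each with a lid, then handed the job in at about 43 s. Only two wells were on the rail. The purple cups, the third lid, the jar, the block and the burnishing tool were left alone.

- **Lids pressed home:** each lid was pushed until it stopped moving, at about 25–28 N. In the top camera both lid discs measure 0.1271 m high against 0.127 expected, with tilt under 1°, and the side view shows no gap.
- **Disagreeing readings:** the last wrist-camera view, taken from an angle, gave 0.1279 m and 1.4° for one lid. It had too few points on the other lid, so I ignored that reading. An earlier straight-down wrist view of the first lid gave 0.1276 m and 0.3°.
- **Force while placing:** setting the first well down briefly put about 58 N on the wrist, below the 120 N limit, and the well stood straight after release.

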